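# Clear a cuvette feeder jam and load the strips by hand

### The job

A cuvette strip has jammed askew under the keepers at the bottom of the photometer's feed track, with other strips waiting behind it. Lift the waiting strips off the track and load each into a bay of its own on the carriage, standing and pushed home against both the fence and the bay's rib; swing the clear guard open, nudge the jammed strip back up the track until it is clear of the keepers, lift it out into the steel reject tray and shut the guard fully. With all that done, press the reset button fully down; leave the bottles and the flask alone.

Things in the scene. Friction and masses are not known exactly. Their poses are not given: they have to be found in the camera images.
- track: the feeder's sloping dark metal track, fixed and still. Origin on the middle of the running floor, at the throat; y runs uphill (slope 0.21 rad), z square to the floor, x across. Side rails 10 mm high, inner faces 44 mm apart, from y = -60 to 290 mm; guard apart, nothing on it stands over 11.5 mm above its floor. Strips do not slide down by themselves: they stay where they are left
- keepers (a point): uphill end of the two steel keepers, mid-way between them, on the track's floor, 34 mm up the track from its origin. The keepers run from here down to the throat and reach in from both rails over the edges of a strip's foot: underside 7 mm, top 10 mm above the floor, 33 mm clear between them
- guard (a joint): hinge of the clear plastic guard over the nest, throat and jammed strip: 0 closed, 1.57 rad fully open; it swings up and over to the track's +x side and stays where it is left (about 1 N at the tab). Closed, its roof (114 mm along the track, from 51 mm below to 63 mm above the track's origin) is 43 mm above the track's floor
- guard_tab (a point): centre of the guard's black lift tab, a block 20 mm along the track's y, 16 mm across and 14 mm thick, standing 5 to 21 mm beyond the free edge of the roof; it is gripped over its 20 mm width and moves on an arc of 91 mm about the hinge
- guard_hinge (a point): a point on the guard's hinge line, which is parallel to the track's y axis
- nest (a point): middle of the floor of the open pick-up nest, 28 mm down the track from its origin; the nest is empty, 52 mm long, and ends in a stop 10 mm high
- jammed_mid (a point): the jammed strip, lowest on the track, of the same kind as the others (foot 40 x 46 x 4 mm, body 26 x 42 mm, 34 mm high, 28 to 49 g), a little askew, the lower half of its foot under the keepers so that it cannot be lifted there. Point and axes as for the other strips. Free once its whole foot is uphill of the keepers: its centre 57 mm or more up the track from the track's origin
- strip1_mid (a point): a waiting strip: white plastic block of four cells in a row, 35 g. Foot 40 x 46 x 4 mm, on it a body 26 mm wide (the width to grip) x 42 mm long; 34 mm high over all. The point is its centre, 17 mm above its underside; y axis along its length, z out of the cell mouths; same either way round. Starts standing on the track uphill of the jammed one; not every strip is present
- strip2_mid (a point): a waiting strip: white plastic block of four cells in a row, 35 g. Foot 40 x 46 x 4 mm, on it a body 26 mm wide (the width to grip) x 42 mm long; 34 mm high over all. The point is its centre, 17 mm above its underside; y axis along its length, z out of the cell mouths; same either way round. Starts standing on the track uphill of the jammed one; not every strip is present
- strip3_mid (a point): a waiting strip: white plastic block of four cells in a row, 35 g. Foot 40 x 46 x 4 mm, on it a body 26 mm wide (the width to grip) x 42 mm long; 34 mm high over all. The point is its centre, 17 mm above its underside; y axis along its length, z out of the cell mouths; same either way round. Starts standing on the track uphill of the jammed one; not every strip is present
- strip4_mid (a point): a waiting strip: white plastic block of four cells in a row, 35 g. Foot 40 x 46 x 4 mm, on it a body 26 mm wide (the width to grip) x 42 mm long; 34 mm high over all. The point is its centre, 17 mm above its underside; y axis along its length, z out of the cell mouths; same either way round. Starts standing on the track uphill of the jammed one; not every strip is present
- carriage: the photometer's carriage, fixed: a grey deck 90 x 300 mm, top 22 mm above the bench, four bays side by side 65 mm apart along its y. Origin on the bench. A fence 6 mm high runs along its +x edge; each bay has a rib 6 mm high and 5 mm thick on its -y side. The white photometer housing, 85 mm high, stands on the +y end, 82 mm from the centre of bay4
- bay1 (a point): centre of a strip that is home in this bay: foot flat on the deck (17 mm below this point), a 40 mm end of the foot against the fence (23 mm away in the carriage's +x), a 46 mm side of the foot against the bay's rib (20 mm away in the carriage's -y), its length square to the fence
- bay2 (a point): centre of a strip that is home in this bay: foot flat on the deck (17 mm below this point), a 40 mm end of the foot against the fence (23 mm away in the carriage's +x), a 46 mm side of the foot against the bay's rib (20 mm away in the carriage's -y), its length square to the fence
- bay3 (a point): centre of a strip that is home in this bay: foot flat on the deck (17 mm below this point), a 40 mm end of the foot against the fence (23 mm away in the carriage's +x), a 46 mm side of the foot against the bay's rib (20 mm away in the carriage's -y), its length square to the fence
- bay4 (a point): centre of a strip that is home in this bay: foot flat on the deck (17 mm below this point), a 40 mm end of the foot against the fence (23 mm away in the carriage's +x), a 46 mm side of the foot against the bay's rib (20 mm away in the carriage's -y), its length square to the fence
- reject_tray: loose open steel tray, outside 100 x 125 x 28 mm (x, y, z), walls and floor 3 mm thick, 220 g. Origin at the centre of its underside
- reset_button (a joint): the feeder's round grey reset button, on the white controller box (36 mm high) below the track's lower end: 0 when up, 0.005 m fully down; springs back; about 4 N to press fully
- reset_button_top (a point): centre of the top face of the reset button (22 mm across), which is pressed straight down
- sample_bottle: bystander: small white screw-cap bottle, 44 mm across, 75 mm high, origin at its underside
- flask: bystander: conical glass flask, 68 mm across, 100 mm high, origin at its underside
- dropper: bystander: white dropper bottle with a blue cap, 28 mm across, 79 mm high, origin at its underside
Mind the look-alikes: they are no part of the job. Leave any black or red look-alike of the part that bears strip4_mid alone.

How it is judged:
By the outcome, as a careful person would: the job done as asked, in the order asked, and still so for the second after the job is handed in, with the robot touching nothing.
Of strip1, strip2, strip3, strip4 only 2 to 4 are there at a start; the rules pass over those that are not, and their reading is None.
At some moment in a run one of reject_tray may be knocked a few centimetres aside while the robot is not near it.
Once in a run the grip may slacken for a moment while it holds something.
It also fails if it takes over 210 s, if anything falls off the work surface, if the arm or the gripper's body presses on something with over 40 N, if the wrist force passes 120 N, or if a joint passes its speed limit or range.

### The arm

A 7-joint arm with a two-finger parallel gripper is mounted at the origin on the work surface. World frame = base frame: x ahead of the robot, y to its left, z up, the work surface at z = 0. Lengths are in m, angles in rad, forces in N, time in s.
With the tool pointing down it reaches from about 0.425 to 0.925 m from the base axis. Payload 6.8 kg.
Tool frame: the origin (TCP) lies on the front face of the gripper's body, between the roots of the fingers; the fingertips stand 73 mm ahead of it and the grasp point (between the pads) lies 54 mm ahead of it (env.nose_length is the distance from the TCP to the fingertips, in m); z points along the fingers, y is the direction in which the jaws open and shut (so a half turn about z gives the same grasp; the last joint's range is limited). The gripper opens to 85 mm and grips with 20 to 120 N. Pads are 22 mm wide; open, the fingers measure 114 mm over their backs; the gripper's body (76 mm by 85 mm) begins 54 mm behind the grasp point. The pads swing forward as they close: fully open they stand 13 mm farther back than shut.
Start: joints at [1.146, 0.477, 0.022, 1.555, -0.011, 1.109, -0.083], TCP at [0.21, -0.641, 0.304] pointing down, gripper open.
Joint ranges: [-2.96, 2.96], [-0.34, 2.1], [-1.41, 1.46], [0.24, 2.44], [-1.37, 4.51], [0.17, 1.92], [-2.96, 2.96]. Speed limits (rad/s): [2.39, 2.39, 3.14, 3.14, 3.14, 3.14, 3.14].

### API

Orientations are given as a unit quaternion [w, x, y, z].
In Python, from cell import env, kin, camera, calibration, job gives the robot as it stands. The module is installed in compiled form; this text tells all that it offers. Calls block until the motion is done:
- env.reach(position, orientation): joint-space move of the TCP to a pose.
- env.movel(position, velocity=0.15, rot=None, stop_force=None): straight line of the TCP; rot=None keeps the orientation; velocity is the mean speed in m/s. With stop_force (N) it stops when the force on the tool has changed by that much, and returns True; else False.
- env.goto_joints(angles): joint-space move.
- env.grip(opening, f_grip=None): finger opening in m; f_grip is the grip in N (None keeps the last); returns when the fingers have stopped.
- env.dwell(seconds).
- kin.inverse_kinematics(position, orientation): joint angles nearest the present ones, or None.
- env.get_state(): the state.
- camera(name): name is "scene" or "top"; returns (picture, depth): 480x640x3 uint8, blue, green, red; 480x640 float32, m along the optical axis (not along the pixel's ray), 0 where there is no reading.
- calibration(name): a dict with "fx", "fy", "cx", "cy" (pixels), "rvec" (rotation vector, rad) and "tvec" (3), from world to camera coordinates, as OpenCV has them. Camera axes: x right, y down, z forward; pixel columns grow to the right and rows downward; lengths in m; the calibration is good to about 2 mm. A picture is of the moment at which its call begins. calibration takes no time and is no camera call.
A pose or a line that the arm cannot do raises env.PlanningError and nothing moves.
- job.job_done(): hands the job in, once; it reports no verdict.
The state is a dict: "time": time; "qpos": joint angles; "joint_velocities": joint speeds; "joint_torque": joint torques, N m; "tcp_pos": TCP position; "orientation": TCP orientation; "force": force on the tool from outside, world axes, zero at the start; "torque": the same for the moment, N m; "opening": finger opening in m.
Only numpy, scipy, OpenCV 4.12 (cv2) and the standard library are available. Lean on these libraries where they do the work, as an engineer would, in place of code of your own. Each camera call takes 0.05 s, during which the arm holds its last target.

## Working session

There is one attempt and no reset: what is moved stays moved. The work goes in short steps, each a Python script; the robot and the scene stay as the last script left them, time stands still between calls to the robot, and variables do not carry over. Pictures are saved under pics/ and viewed, and the job is handed in when it is done.

```bash
ls; mkdir -p pics
python3 - <<'E'
from cell import env,kin,camera,calibration,job
import cv2,numpy as np
for n in("scene","top"):
    p,d=camera(n);cv2.imwrite(f"pics/{n}0.png",p);np.save(f"pics/{n}0.npy",d)
    c=calibration(n);print(n,c)
    R=cv2.Rodrigues(np.array(c["rvec"]))[0];print(-R.T@np.array(c["tvec"]).ravel(), (d>0).mean())
s=env.get_state();print(s)
E
```

```text
pics
scene {'fx': 512.488585253674, 'fy': 512.488585253674, 'cx': 321.2489331168529, 'cy': 236.6190420467231, 'rvec': array([ 0.75867326,  2.44061888, -1.29710431]), 'tvec': array([ 0.37388723, -0.06832894,  1.37465576])}
[0.97173082 0.7606458  0.71504975] 0.995888671875
top {'fx': 522.1878960654161, 'fy': 522.1878960654161, 'cx': 321.22191732498374, 'cy': 241.68141377165765, 'rvec': array([ 2.11632533, -2.14553328,  0.22519309]), 'tvec': array([0.03841507, 0.492271  , 1.1332329 ])}
[0.27017951 0.05752779 1.20487213] 0.9961360677083333
{'time': 0.1, 'qpos': array([ 1.14590049,  0.47775417,  0.02232663,  1.55633371, -0.01151064,
        1.10930589, -0.08314718]), 'joint_velocities': array([-0.00069076, -0.00111898,  0.00158361, -0.00246015,  0.0005096 ,
        0.00038322,  0.00143732]), 'joint_torque': array([ 5.03326912e-03, -5.97759891e+01,  1.61405627e+00, -2.81952775e+01,
        1.28504678e-02,  5.05526288e-03,  1.83970667e-05]), 'tcp_pos': array([ 0.21016067, -0.64101953,  0.30300586]), 'orientation': array([-8.16195375e-04,  9.87482289e-01,  1.57727704e-01, -1.84034151e-04]), 'force': array([-0.22225397, -0.34940715,  0.65796038]), 'torque': array([-0.04925889,  0.01740096,  0.00976897]), 'opening': 0.08521054245435558}
```

View pics/scene0.png

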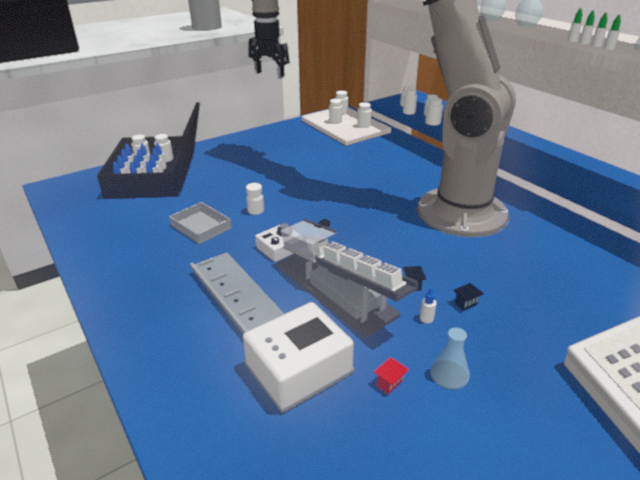

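View pics/top0.png

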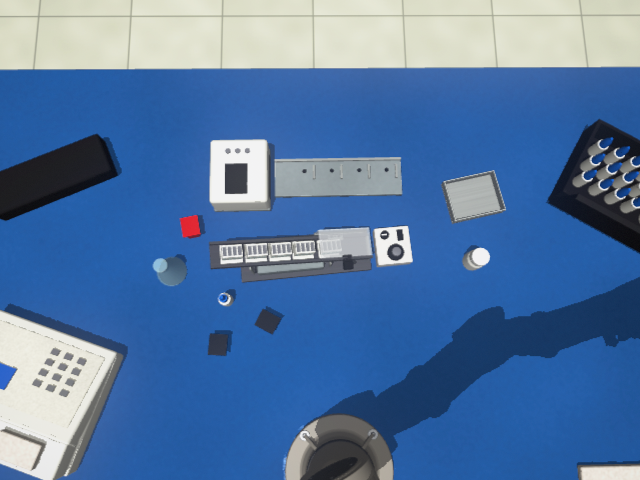

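Run:
```python
import cv2
p=cv2.imread("pics/top0.png")
cv2.imwrite("pics/t0a.png",cv2.resize(p[215:300,195:425],None,fx=3.45,fy=3.45,interpolation=cv2.INTER_CUBIC))
cv2.imwrite("pics/t0b.png",cv2.resize(p[130:225,200:515],None,fx=2.5,fy=2.5,interpolation=cv2.INTER_CUBIC))
p=cv2.imread("pics/scene0.png")
cv2.imwrite("pics/s0a.png",cv2.resize(p[205:325,240:440],None,fx=4,fy=4,interpolation=cv2.INTER_CUBIC))
```

```text
(no output)
```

View pics/t0a.png

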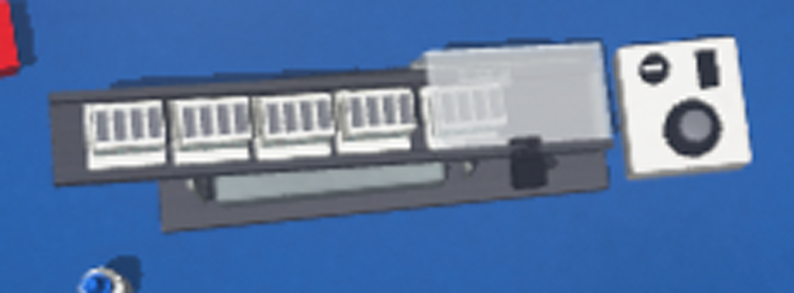

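View pics/t0b.png

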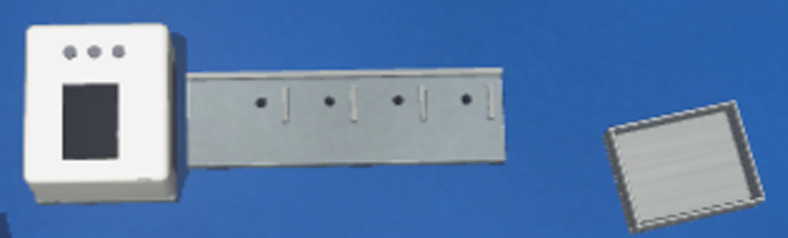

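View pics/s0a.png

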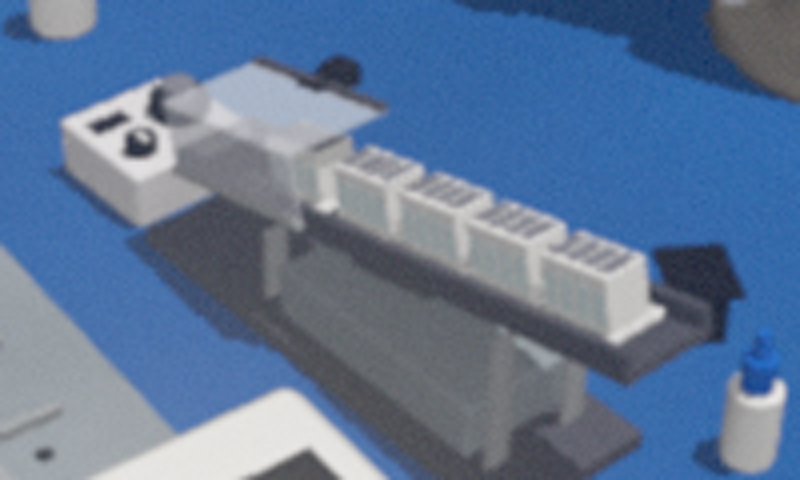

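```bash
cat > h.py <<'E'
import numpy as np,cv2
from cell import env,kin,camera,calibration,job
from scipy.spatial.transform import Rotation as Ro
def cam(n):
    c=calibration(n);K=np.array([[c["fx"],0,c["cx"]],[0,c["fy"],c["cy"]],[0,0,1]])
    R=cv2.Rodrigues(np.array(c["rvec"]))[0];t=np.array(c["tvec"]).ravel();return K,R,t
def cloud(n,d):
    K,R,t=cam(n);v,u=np.mgrid[0:480,0:640]
    r=np.stack([(u-K[0,2])/K[0,0],(v-K[1,2])/K[1,1],np.ones_like(u)],-1)*d[...,None]
    return (r-t)@R
def ray(n,u,v,z):   # onto horizontal plane
    return rayp(n,u,v,[0,0,z],[0,0,1])
def rayp(n,u,v,p0,nn):
    K,R,t=cam(n);uv=np.atleast_2d(np.stack([np.ravel(u),np.ravel(v)],-1)).astype(float)
    dr=np.c_[(uv-K[[0,1],[2,2]])/K[[0,1],[0,1]],np.ones(len(uv))]@R
    o=-R.T@t;s=((np.array(p0)-o)@np.array(nn))/(dr@np.array(nn));return o+s[:,None]*dr
def pix(n,P):
    K,R,t=cam(n);q=(np.atleast_2d(P)@R.T+t)@K.T;return q[:,:2]/q[:,2:]
E
python3 - <<'E'
from h import *
for n in("top","scene"):
    d=np.load(f"pics/{n}0.npy");P=cloud(n,d);p=cv2.imread(f"pics/{n}0.png").astype(int)
    blue=(p[...,0]>110)&(p[...,2]<60);z=P[...,2][blue&(d>0)]
    print(n,"bench z",np.percentile(z,[5,50,95]))
    if n=="top":
        T=P
print("deck",[T[v,u].round(4) for u,v in[(295,185),(350,185),(390,185),(350,190)]])
print("strips",[T[v,u].round(4) for u,v in[(231,260),(256,260),(281,258),(304,257)]])
print("roof",[T[v,u].round(4) for u,v in[(328,240),(345,240),(360,240),(348,263),(360,235)]])
print("button",[T[v,u].round(4) for u,v in[(396,252),(396,259),(380,255),(408,235)]])
print("housing",[T[v,u].round(4) for u,v in[(215,150),(240,205)]])
print("rail",[T[v,u].round(4) for u,v in[(212,264),(214,255),(218,252)]])
E
```

```text
top bench z [-0.00413372 -0.00022029  0.00374423]
scene bench z [-0.00311369 -0.0007331   0.00163327]
deck [array([0.6343, 0.0908, 0.0213]), array([ 0.6326, -0.0388,  0.0226]), array([ 0.6325, -0.1339,  0.02  ]), array([ 0.6203, -0.0385,  0.023 ])]
strips [array([0.4422, 0.2234, 0.1172]), array([0.4432, 0.172 , 0.1072]), array([0.4484, 0.1196, 0.097 ]), array([0.4521, 0.0704, 0.0843])]
roof [array([0.483 , 0.0187, 0.1152]), array([ 0.4842, -0.018 ,  0.1071]), array([ 0.485 , -0.0509,  0.1008]), array([ 0.4334, -0.0228,  0.1128]), array([ 0.4958, -0.0511,  0.102 ])]
button [array([ 0.4653, -0.1351,  0.0566]), array([ 0.4508, -0.1358,  0.0483]), array([ 0.4624, -0.1018,  0.0359]), array([0.2702, 0.0575, 1.2049])]
housing [array([0.6974, 0.2679, 0.0876]), array([0.5773, 0.2143, 0.0575])]
rail [array([0.4338, 0.2623, 0.1202]), array([0.4529, 0.2586, 0.12  ]), array([0.4596, 0.2509, 0.1174])]
```

Run:
```python
from h import *
p=cv2.imread("pics/top0.png").astype(int);d=np.load("pics/top0.npy");P=cloud("top",d)
for u in(216,225,300):
    print(u,[tuple(p[v,u])+(round(P[v,u,2],3),) for v in range(236,274)])
```

```text
216 [(np.int64(173), np.int64(101), np.int64(51), np.float64(-0.002)), (np.int64(175), np.int64(102), np.int64(52), np.float64(-0.002)), (np.int64(173), np.int64(100), np.int64(50), np.float64(0.0)), (np.int64(173), np.int64(100), np.int64(51), np.float64(0.002)), (np.int64(173), np.int64(101), np.int64(51), np.float64(0.005)), (np.int64(130), np.int64(94), np.int64(73), np.float64(0.128)), (np.int64(104), np.int64(91), np.int64(85), np.float64(0.13)), (np.int64(101), np.int64(90), np.int64(86), np.float64(0.128)), (np.int64(75), np.int64(64), np.int64(61), np.float64(0.121)), (np.int64(93), np.int64(82), np.int64(81), np.float64(0.12)), (np.int64(100), np.int64(89), np.int64(87), np.float64(0.121)), (np.int64(101), np.int64(88), np.int64(86), np.float64(0.122)), (np.int64(101), np.int64(88), np.int64(86), np.float64(0.122)), (np.int64(99), np.int64(87), np.int64(86), np.float64(0.119)), (np.int64(101), np.int64(89), np.int64(87), np.float64(0.115)), (np.int64(103), np.int64(91), np.int64(87), np.float64(0.117)), (np.int64(100), np.int64(90), np.int64(87), np.float64(0.119)), (np.int
[... 5589 characters left out ...]
, np.int64(101), np.int64(95), np.float64(0.048)), (np.int64(158), np.int64(155), np.int64(145), np.float64(0.043)), (np.int64(167), np.int64(163), np.int64(154), np.float64(0.047)), (np.int64(167), np.int64(164), np.int64(153), np.float64(0.045)), (np.int64(168), np.int64(165), np.int64(154), np.float64(0.048)), (np.int64(159), np.int64(155), np.int64(146), np.float64(0.042)), (np.int64(120), np.int64(115), np.int64(108), np.float64(0.043)), (np.int64(96), np.int64(90), np.int64(84), np.float64(0.033)), (np.int64(99), np.int64(90), np.int64(85), np.float64(0.012)), (np.int64(109), np.int64(99), np.int64(96), np.float64(0.011)), (np.int64(109), np.int64(98), np.int64(95), np.float64(0.011))]
```

Run:
```python
from h import *
p=cv2.imread("pics/top0.png").astype(int);d=np.load("pics/top0.npy");P=cloud("top",d);Z=np.where(d>0,P[...,2],0)
br=p[...,0]-p[...,2]
# plane direction first
up=[];lo=[]
for u in range(214,314):
    col=[v for v in range(228,276) if Z[v,u]>0.075]
    up.append(P[col[0],u]);lo.append(P[col[-1],u]); 
up=np.array(up);lo=np.array(lo)
def fit(a,b):
    c=np.polyfit(a,b,1)
    for _ in range(5):
        r=b-np.polyval(c,a);k=abs(r)<2.5*np.median(abs(r))+1e-5;c=np.polyfit(a[k],b[k],1)
    return c,np.std((b-np.polyval(c,a))[k])
for s,q in(("up",up),("lo",lo)):
    print(s,fit(q[:,1],q[:,0]),fit(q[:,1],q[:,2]))
m=(Z>0.06)&(br<40);
for v in range(242,268,3):
    us=np.where(m[v,200:260])[0]; print(v,200+us[0],P[v,200+us[0]].round(4))
# sub: left end edge
```

```text
up (array([-0.08593475,  0.50241053]), np.float64(0.0005845135296253148)) (array([0.20780678, 0.07568881]), np.float64(0.0017490801048438403))
lo (array([-0.08502564,  0.44692273]), np.float64(0.0002744469896302418)) (array([0.2029224 , 0.06883912]), np.float64(0.003972187208390001))
242 210 [0.4787 0.2656 0.1306]
245 210 [0.4743 0.2675 0.12  ]
248 210 [0.4672 0.2666 0.1237]
251 210 [0.4608 0.2665 0.1238]
254 210 [0.4547 0.2666 0.1223]
257 210 [0.4479 0.2659 0.1251]
260 211 [0.4417 0.264  0.1236]
263 211 [0.4357 0.2642 0.1218]
266 211 [0.4275 0.2616 0.1343]
```

```bash
cat >> h.py <<'E'
psi,sl=0.0853,0.21
def mkT(psi,O):
    R=Ro.from_euler('zx',[psi,sl]).as_matrix()  # psi about z applied after? fixed below
    R=Ro.from_euler('z',psi).as_matrix()@Ro.from_euler('x',sl).as_matrix()
    return R,np.array(O)
RT,OT=mkT(psi,[0.476,-0.015,0.0595])
def toT(Pw): return (np.asarray(Pw)-OT)@RT
def fromT(Pt): return np.asarray(Pt)@RT.T+OT
E
python3 - <<'E'
from h import *
p=cv2.imread("pics/top0.png").astype(int);d=np.load("pics/top0.npy");P=cloud("top",d)
T=toT(P);g=p.max(2)
m=(d>0)&(abs(T[...,0])<.12)&(T[...,1]>-.1)&(T[...,1]<.3)&(P[...,2]>.05)
x,y,z=[T[...,i] for i in range(3)]
fl=m&(abs(x)<.018)&(y>.265)&(y<.285)&(g<120);print("floor z",np.median(z[fl]),fl.sum())
for lo,hi in((.1,.15),(.15,.2),(.2,.25),(.25,.29)):
    r=m&(abs(x-.025)<.0025)&(y>lo)&(y<hi)&(g<120);print("rail z",np.median(z[r]),r.sum())
roof=m&(abs(x)<.03)&(y>-.05)&(y<.06)&(z>.036);print("roof z",np.median(z[roof]),roof.sum())
for a,b in((-.05,-.02),(-.02,.01),(.01,.03),(.03,.06)):
    r=roof&(y>a)&(y<b);print(np.median(z[r]))
rr=m&(z>.035)&(y<.075)
n,lab,st,ce=cv2.connectedComponentsWithStats(rr.astype(np.uint8))
for i in range(1,n):
    if st[i,4]>20:
        k=lab==i;print(st[i],np.percentile(x[k],[0,2,50,98,100]).round(4),np.percentile(y[k],[0,2,50,98,100]).round(4))
tb=m&(g<60)&(z>.03)&(y<.07);print("tab",tb.sum(),np.percentile(x[tb],[0,10,50,90,100]),np.percentile(y[tb],[0,10,50,90,100]),np.percentile(z[tb],[0,10,50,90,100]))
ed=m&(y>.27);print("end",np.percentile(y[ed],[90,98,100]))
ss=m&(z>.028)&(z<.042)&(y>.07)&(g>110)
n,lab,st,ce=cv2.connectedComponentsWithStats(ss.astype(np.uint8))
for i in range(1,n):
    if st[i,4]>30:
        k=lab==i;pts=np.stack([x[k],y[k]],-1).astype(np.float32)*1000
        print("strip",st[i],ce[i].round(1),pts.mean(0),cv2.minAreaRect(pts),np.median(z[k]))
E
```

```text
floor z 0.00204373497595592 117
rail z 0.011875563243891676 58
rail z 0.012538376602046273 65
rail z 0.011644163849473494 64
rail z 0.012018055301145879 52
roof z 0.04738944848077791 1341
0.04748449148381044
0.04744421222214406
0.047230957839411065
0.047349369398749695
[ 317  227   56   43 1708] [-0.0549 -0.048  -0.0021  0.0331  0.0349] [-0.0523 -0.0482  0.0075  0.0615  0.0633]
tab 5 [-0.05287727 -0.05127159 -0.04689441 -0.04115962 -0.0388375 ] [0.00661057 0.01039151 0.01647863 0.01653025 0.0165609 ] [0.05113412 0.05179437 0.05299125 0.05357368 0.05385861]
end [0.28822706 0.28995773 0.29024712]
strip [295 240  21  14 246] [304.8 246.8] [9.221285e-02 9.316559e+01] ((0.4471302032470703, 92.2489013671875), (26.741432189941406, 43.400726318359375), 0.39050883054733276) 0.036453517305971614
strip [247 243  21  15 263] [256.7 249.8] [ -0.21389288 195.22382   ] ((0.29217529296875, 194.7902069091797), (27.3475399017334, 42.08208465576172), 1.7192591428756714) 0.036434583258027176
strip [271 242  21  14 260] [280.9 248.5] [ -0.5100596 144.48769  ] ((0.1636343002319336, 144.02967834472656), (26.595523834228516, 42.60173416137695), 0.47367969155311584) 0.03641753193972076
strip [221 244  22  15 270] [231.7 250.9] [  0.3809043 246.47101  ] ((0.7901678085327148, 246.30044555664062), (27.157543182373047, 42.09830856323242), 1.4087755680084229) 0.03652014037995286
```

```bash
sed -i 's/0.476,-0.015,0.0595\]/0.476,-0.0154,0.0615]/' h.py
python3 - <<'E'
from h import *
p=cv2.imread("pics/top0.png").astype(int);d=np.load("pics/top0.npy");P=cloud("top",d);T=toT(P)
np.set_printoptions(linewidth=220)
print("g");print(p[250:274,338:360].max(2))
print("x");print((T[250:274,338:360,0]*1000).round().astype(int))
print("z");print((T[250:274,338:360,2]*1000).round().astype(int))
print("y");print((T[256:274:5,338:360,1]*1000).round().astype(int))
print("hinge side cols 330,350: x,z")
for u in(330,350):
    for v in range(222,240): print(u,v,p[v,u],(T[v,u]*1000).round(1))
E
```

```text
g
[[221 219 218 213 190 189 190 190 190 190 190 191 190 190 191 190 191 191 189 189 190 190]
 [208 203 203 194 190 190 190 190 190 190 190 190 190 190 190 190 190 191 189 191 190 190]
 [197 193 192 190 190 190 189 190 190 190 190 190 190 189 190 190 190 190 191 189 190 189]
 [212 198 189 190 190 189 190 190 190 190 190 190 189 190 189 190 190 190 190 190 190 190]
 [214 202 197 196 196 189 165 160 161 154 136 136 135 153 190 190 190 190 190 190 189 191]
 [206 205 203 195 154 102  91  89  89  85  77  77  79 109 171 191 190 190 190 186 172 172]
 [205 205 205 189 125  68  73  76  77  72  67  69  71  91 129 134 124 124 124 122 117 117]
 [129 128 130 124 104  93  92  87  85  80  67  69  74  85 100 103 100 100 100 101 100 101]
 [100 101 100 101  97  86  77  73  68  69  72  71  73  85  95  98  94  94  93  94  95  93]
 [ 99  95  94  95  89  71  68  73  65  64  67  64  65  68  72  73  75  81  81  80  83  83]
 [ 82  79  76  81  76  63  63  65  64  64  63  62  63  63  69  75  76  87 105 105 105 105]
 [104 104 104 105  95  66  62  61  60  60  59  60  61  61  67  78  76  79  91 108 107 108]
 [109 
[... 7655 characters left out ...]
5] [ 69.9 -40.8 -52.9]
350 223 [174 103  55] [ 68.3 -41.7 -56.5]
350 224 [175 104  56] [ 65.6 -41.  -55.4]
350 225 [173 103  54] [ 63.3 -40.9 -56. ]
350 226 [126  78  48] [ 60.8 -40.5 -55.4]
350 227 [111  71  46] [ 58.4 -40.3 -55.8]
350 228 [191 174 161] [33.3 -7.4 47.1]
350 229 [201 192 184] [31.4 -7.6 45.7]
350 230 [191 184 178] [29.5 -7.8 44.2]
350 231 [189 184 180] [27.2 -7.3 44.8]
350 232 [193 191 186] [24.9 -7.  45.1]
350 233 [193 190 187] [23.3 -7.6 42.3]
350 234 [191 186 183] [20.8 -6.8 44. ]
350 235 [190 185 182] [18.  -5.8 46.6]
350 236 [189 184 181] [15.7 -5.3 47.2]
350 237 [187 182 180] [13.7 -5.4 46. ]
350 238 [189 184 182] [11.8 -5.5 45. ]
350 239 [191 185 182] [10.  -5.9 43. ]
```

Run:
```python
from h import *
p=cv2.imread("pics/scene0.png")
q=cv2.resize(p[212:272,250:350],None,fx=8,fy=8,interpolation=cv2.INTER_CUBIC)
for i,y in enumerate((-.051,.063)):
  for x,z,c in((.035,.045,(0,0,255)),(.036,.005,(0,255,0)),(.044,.045,(255,0,255)),(-.035,.045,(0,255,255))):
    u,v=pix("scene",fromT([x,y,z]))[0];cv2.circle(q,(int((u-250+.5)*8),int((v-212+.5)*8)),4,c,-1)
cv2.imwrite("pics/s0g.png",q)
d=np.load("pics/scene0.npy");T=toT(cloud("scene",d))*1000
for u in(275,285,295,305):
    print(u,[(v,*T[v,u].round().astype(int)) for v in range(222,262,2)])
```

```text
275 [(222, np.int64(-60), np.int64(-229), np.int64(-17)), (224, np.int64(-52), np.int64(-217), np.int64(-16)), (226, np.int64(-48), np.int64(-211), np.int64(-19)), (228, np.int64(-15), np.int64(-156), np.int64(3)), (230, np.int64(-6), np.int64(-142), np.int64(5)), (232, np.int64(-2), np.int64(-136), np.int64(2)), (234, np.int64(3), np.int64(-130), np.int64(0)), (236, np.int64(7), np.int64(-124), np.int64(-2)), (238, np.int64(22), np.int64(-100), np.int64(6)), (240, np.int64(27), np.int64(-94), np.int64(4)), (242, np.int64(28), np.int64(-93), np.int64(0)), (244, np.int64(29), np.int64(-93), np.int64(-5)), (246, np.int64(31), np.int64(-91), np.int64(-9)), (248, np.int64(36), np.int64(-84), np.int64(-10)), (250, np.int64(38), np.int64(-83), np.int64(-14)), (252, np.int64(39), np.int64(-82), np.int64(-18)), (254, np.int64(40), np.int64(-82), np.int64(-23)), (256, np.int64(40), np.int64(-84), np.int64(-29)), (258, np.int64(39), np.int64(-87), np.int64(-35)), (260, np.int64(41), np.int64(-85), np.int64(-39))]
285 [(222, np.int64(-81), np.int64(-214), np.int64(-20)), (224, np.int64(-23), np
[... 2217 characters left out ...]
p.int64(44)), (234, np.int64(15), np.int64(18), np.int64(46)), (236, np.int64(20), np.int64(25), np.int64(45)), (238, np.int64(26), np.int64(32), np.int64(44)), (240, np.int64(31), np.int64(39), np.int64(44)), (242, np.int64(34), np.int64(42), np.int64(41)), (244, np.int64(33), np.int64(39), np.int64(36)), (246, np.int64(33), np.int64(38), np.int64(30)), (248, np.int64(33), np.int64(37), np.int64(25)), (250, np.int64(33), np.int64(35), np.int64(20)), (252, np.int64(32), np.int64(33), np.int64(14)), (254, np.int64(34), np.int64(34), np.int64(11)), (256, np.int64(35), np.int64(34), np.int64(6)), (258, np.int64(26), np.int64(19), np.int64(-7)), (260, np.int64(-8), np.int64(-35), np.int64(-44))]
```

View pics/s0g.png

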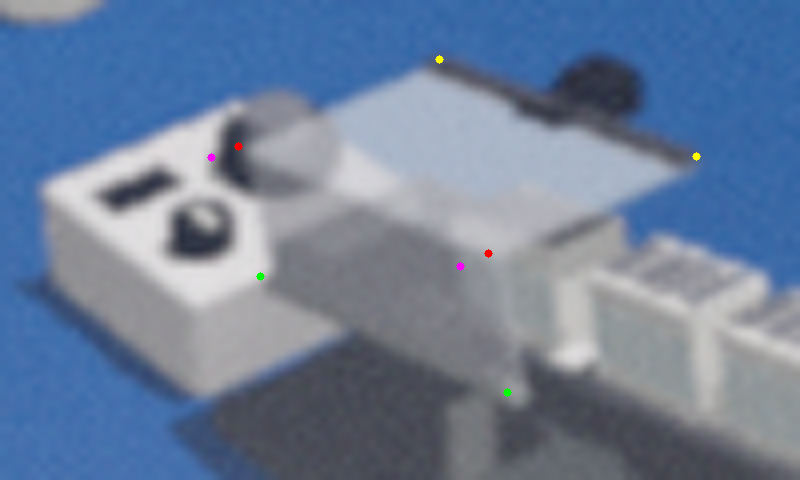

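Run:
```python
from h import *
p=cv2.imread("pics/top0.png")
cv2.imwrite("pics/c0.png",cv2.resize(p[148:204,266:410],None,fx=5.5,fy=5.5,interpolation=cv2.INTER_NEAREST))
g=p.max(2).astype(int);np.set_printoptions(linewidth=250)
print(g[152:166,285:300]);
for v in(168,172):print(v,[ (u,g[v,u]) for u in range(308,406)])
```

```text
[[174 175 175 175 176 176 176 175 175 175 174 174 174 174 175]
 [176 176 175 175 177 176 177 176 175 175 175 174 175 174 176]
 [176 176 175 176 175 177 176 176 175 176 176 174 175 175 176]
 [177 175 175 174 175 176 175 176 175 175 176 177 176 176 177]
 [176 175 176 175 175 175 175 175 177 177 176 177 179 178 179]
 [175 176 176 175 174 174 174 175 177 178 179 178 179 179 178]
 [178 178 178 178 178 176 177 179 180 181 181 181 181 181 180]
 [182 183 183 182 183 183 183 183 183 183 183 183 183 182 182]
 [188 187 187 189 187 186 186 186 185 185 185 185 185 184 184]
 [138 138 138 138 137 137 133 123 123 120 114 114 114 113 116]
 [168 167 166 166 165 166 166 164 164 164 162 162 162 161 163]
 [175 173 173 174 173 173 174 175 174 175 175 174 173 173 173]
 [175 174 174 173 173 173 173 174 174 175 175 175 174 174 172]
 [175 174 173 174 173 174 174 174 174 175 173 173 174 174 173]]
168 [(308, np.int64(172)), (309, np.int64(170)), (310, np.int64(170)), (311, np.int64(169)), (312, np.int64(172)), (313, np.int64(182)), (314, np.int64(168)), (315, np.int64(138)), (316, np.int64(166)), (317, np.int64
[... 3400 characters left out ...]
4, np.int64(167)), (375, np.int64(167)), (376, np.int64(167)), (377, np.int64(167)), (378, np.int64(169)), (379, np.int64(167)), (380, np.int64(168)), (381, np.int64(169)), (382, np.int64(170)), (383, np.int64(169)), (384, np.int64(167)), (385, np.int64(162)), (386, np.int64(157)), (387, np.int64(163)), (388, np.int64(169)), (389, np.int64(169)), (390, np.int64(169)), (391, np.int64(170)), (392, np.int64(172)), (393, np.int64(171)), (394, np.int64(162)), (395, np.int64(147)), (396, np.int64(177)), (397, np.int64(173)), (398, np.int64(168)), (399, np.int64(168)), (400, np.int64(160)), (401, np.int64(147)), (402, np.int64(165)), (403, np.int64(165)), (404, np.int64(167)), (405, np.int64(168))]
```

View pics/c0.png

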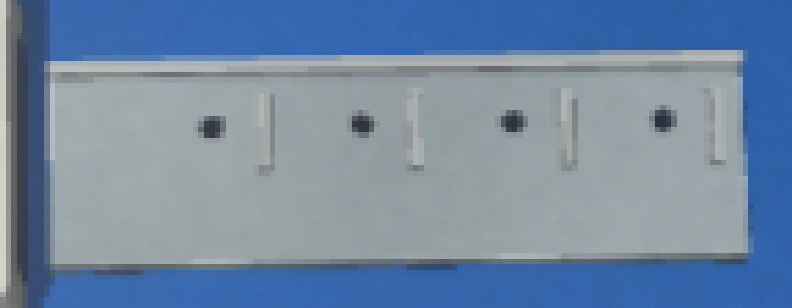

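Run:
```python
from h import *
p=cv2.imread("pics/top0.png").astype(float);g=p.mean(2);r=p[...,2]
us=np.arange(278,399);vv=[]
for u in us:
    w=np.clip(175-p[157:165,u].max(1),0,None)*1.0
    a=p[157:166,u,1]; k=np.argmin(a[1:-1])+1
    den=a[k-1]-2*a[k]+a[k+1];vv.append(157+k+0.5*(a[k-1]-a[k+1])/den)
vv=np.array(vv);c=np.polyfit(us,vv,1)
for _ in range(3):
    k=abs(vv-np.polyval(c,us))<.5;c=np.polyfit(us[k],vv[k],1)
A=ray("top",[280,398],np.polyval(c,[280,398]),.025);print("fence inner",A,c)
yaw=np.arctan2(-(A[0]-A[1])[0],(A[0]-A[1])[1]);print("yaw",yaw)
# back (outer) edge & lower edge via r channel threshold
def edge(u,v0,v1,th,ch=2):
    a=p[v0:v1,u,ch]-th
    for i in range(len(a)-1):
        if a[i]*a[i+1]<0:return v0+i+a[i]/(a[i]-a[i+1])
up=[edge(u,150,166,105) for u in us];lo=[edge(u,190,204,105) for u in us]
for s,e,z in(("outer",up,.028),("lower",lo,.022)):
    e=np.array(e,float);c2=np.polyfit(us,e,1);B=ray("top",[280,398],np.polyval(c2,[280,398]),z);print(s,B,np.arctan2(-(B[0]-B[1])[0],(B[0]-B[1])[1]))
for lo_,hi_ in((310,320),(337,346),(363,375),(391,400)):
    pr=p[167:176,lo_:hi_].mean(2).mean(0);print(lo_,pr.round(0))
```

```text
fence inner [[ 0.69137813  0.12578795  0.025     ]
 [ 0.69352021 -0.15467856  0.025     ]] [-1.55057072e-02  1.65829928e+02]
yaw 0.007637430049843487
outer [[ 0.69811647  0.12560929  0.028     ]
 [ 0.70032428 -0.15448131  0.028     ]] 0.007882296919798592
lower [[nan nan nan]
 [nan nan nan]] nan
310 [163. 163. 165. 171. 165. 134. 160. 159. 159. 159.]
337 [155. 155. 153. 159. 173. 161. 155. 156. 155.]
363 [158. 158. 159. 157. 153. 164. 164. 136. 161. 161. 161. 161.]
391 [163. 164. 164. 157. 148. 175. 170. 163. 163.]
```

Run:
```python
from h import *
y=ray("top",[313.7,341.1,368.7,396.3],[170]*4,.028);print(y)
d=np.load("pics/top0.npy");P=cloud("top",d)
h=(P[...,2]>.07)&(P[...,0]>.57)&(P[...,0]<.72)&(P[...,1]>.1)&(P[...,1]<.3);print("housing",P[h].min(0),P[h].max(0))
# button
p=cv2.imread("pics/top0.png").astype(int)
np.set_printoptions(linewidth=220);print(p[238:266,382:410].max(2))
print((P[238:266,382:410,2]*1000).round().astype(int)[::2])
t=(P[...,1]<-.19)&(P[...,1]>-.4)&(P[...,0]>.52)&(P[...,0]<.7)&(P[...,2]>.018)
n,lab,st,ce=cv2.connectedComponentsWithStats(t.astype(np.uint8));i=1+np.argmax(st[1:,4])
q=P[lab==i];print("tray",st[i],cv2.minAreaRect(q[:,:2].astype(np.float32)*1000))
# IK for guard
s=env.get_state()
tab0=np.array([-.047,.008,.0455]);h=np.array([.0345,.008,.005])
for a0 in(80,70,60,45,30,15):
    out=[]
    for th in np.radians([0,30,60,90]):
        r=tab0-h;v=np.array([r[0]*np.cos(th)+r[2]*np.sin(th),0,-r[0]*np.sin(th)+r[2]*np.cos(th)])
        a=np.radians(a0)-th
        zt=np.array([np.sin(a),0,-np.cos(a)]);yt=np.array([0,1,0.])
        R=RT@np.stack([np.cross(yt,zt),yt,zt],1)
        pos=fromT(h+v)-.054*R[:,2]
        ok=[]
        for f in(0,1):
            R2=R@Ro.from_euler('z',np.pi*f).as_matrix()
            j=kin.inverse_kinematics(pos,Ro.from_matrix(R2).as_quat(scalar_first=True));ok.append(j is not None)
        out.append(tuple(ok))
    print(a0,out)
```

```text
[[ 0.66856707  0.04630678  0.028     ]
 [ 0.66798508 -0.01833869  0.028     ]
 [ 0.6673976  -0.08359501  0.028     ]
 [ 0.66680885 -0.14899128  0.028     ]]
housing [0.57602334 0.15000052 0.07003284] [0.71999232 0.2815149  0.09327515]
[[ 83  63  65  65  89 174 237 243 243 243 243 242 242 242 235 172  67  65  66  66  68 154 243 242 241 242 237 208]
 [224 173 133 173 233 237 243 243 243 243 242 243 243 242 235 176  67  66  66  65  67 153 243 242 242 242 238 213]
 [241 237 235 237 242 243 243 243 242 243 242 242 243 243 242 222 100 112 154 189 204 235 242 242 242 242 240 220]
 [243 243 243 242 242 243 242 243 243 242 242 243 243 243 243 240 233 234 236 238 239 242 241 242 242 242 241 225]
 [243 242 243 243 243 242 242 242 243 243 242 243 243 243 243 243 243 243 243 242 242 241 241 241 241 242 242 231]
 [243 243 243 243 243 242 242 241 242 242 243 234 179 167 165 196 242 242 242 242 242 241 240 240 241 242 242 234]
 [243 243 243 243 243 243 242 242 242 230 144 122  89  82  82  97 137 189 242 243 242 242 241 240 241 241 243 237]
 [243 243 243 243 243 242 242 231 155 124  74  65  66  66  6
[... 4168 characters left out ...]
   37   35   33   37   35   31   31   35   32]
 [  36   36   35   34   32   32   31   28   30   26   24   22   20   17   18   14   16   11   11    9    9    5    5    2    1   -5    0   -3]]
tray [443 170  63  52 406] ((604.3073120117188, -330.5784912109375), (101.6656723022461, 126.44108581542969), 12.066667556762695)
80 [(False, False), (False, False), (True, True), (True, True)]
70 [(False, False), (False, False), (True, True), (True, True)]
60 [(False, False), (False, False), (True, True), (True, True)]
45 [(False, False), (True, True), (True, True), (True, True)]
30 [(False, False), (True, True), (True, True), (False, False)]
15 [(True, True), (True, True), (True, True), (False, False)]
```

```bash
cat >> h.py <<'E'
CY=0.0078
RC=Ro.from_euler('z',CY).as_matrix()
def q(R): return Ro.from_matrix(R).as_quat(scalar_first=True)
def toolR(yt,zt):
    yt=np.array(yt,float);zt=np.array(zt,float);return np.stack([np.cross(yt,zt),yt,zt],1)
RTRK=RT@toolR([1,0,0],[0,0,-1]); RTRK2=RT@toolR([-1,0,0],[0,0,-1])
RBAY=RC@toolR([0,1,0],[0,0,-1]); RBAY2=RC@toolR([0,-1,0],[0,0,-1])
bayY={4:.0688,3:.0042,2:-.0611,1:-.1265}
def bay(n): y=bayY[n]; return np.array([.6925-.0078*(y+.0145)-.023,y,.039])
def st(tag=""):
    s=env.get_state();print(tag,"t%.1f"%s["time"],s["tcp_pos"].round(4),"F",s["force"].round(1),"op %.4f"%s["opening"],flush=True);return s
def ml(pos,v=.15,R=None,sf=None):
    return env.movel(np.asarray(pos,float),velocity=v,rot=None if R is None else q(R),stop_force=sf)
E
python3 - <<'E'
from h import *
for n,R in(("T",RTRK),("T2",RTRK2)):
    for y in(.093,.245): 
        j=kin.inverse_kinematics(fromT([0,y,.085]),q(R));print(n,y,None if j is None else np.round(j,2))
for n,R in(("B",RBAY),("B2",RBAY2)):
    for b in(1,4):
        j=kin.inverse_kinematics(bay(b)+[0,0,.07],q(R));print(n,b,None if j is None else np.round(j,2))
E
```

```text
T 0.093 [ 0.47  0.46 -0.73  2.11  0.15  0.66 -0.24]
T 0.245 [ 0.35  0.5  -0.98  2.05  0.35  0.72 -0.72]
T2 0.093 [-1.03  0.8   1.27  2.2  -1.13  1.13 -2.13]
T2 0.245 [ 0.47  0.61 -1.18  2.05  0.54  0.79  2.25]
B 1 [ 0.54  0.8  -0.66  1.63  0.59  0.92  1.23]
B 4 [ 0.36  0.86 -0.84  1.65  0.74  0.98  0.83]
B2 1 [ 0.19  0.7  -0.14  1.66  0.12  0.79 -1.57]
B2 4 [ 0.    0.71 -0.29  1.68  0.26  0.8  -1.96]
```

```bash
cat >> h.py <<'E'
SY=[.093,.1446,.1954,.2467]
def pick(y,x=.0003):
    env.grip(.05,60)
    up=fromT([x,y,.165])
    env.reach(up,q(RTRK)); ml(fromT([x,y,.085]),.12)
    env.grip(.015,60); s=st("gripped")
    ml(fromT([x,y,.150]),.12); s=st("lifted"); return s["opening"]
def place(b):
    B=bay(b)
    c=B+[-.006,.005,.068]   # TCP height when foot on deck = centre-.017+.085
    ml(c+[0,0,.07],.25,RBAY); st("above")
    ml(c+[0,0,.012],.15); r=ml(c+[0,0,-.006],.02,sf=4); s=st(f"down {r}")
    p=s["tcp_pos"]; dx=RC[:,0];dy=RC[:,1]
    r=ml(p+dx*.014,.02,sf=6); s=st(f"fence {r}"); p=s["tcp_pos"]
    r=ml(p-dy*.014,.02,sf=6); s=st(f"rib {r}"); 
    print("home vs nominal",(RC.T@(s["tcp_pos"]-(B+[0,0,.068]))).round(4))
E
python3 - <<'E'
from h import *
o=pick(SY[0]); st()
p,d=camera("scene");cv2.imwrite("pics/s1.png",p[180:340,220:460].repeat(3,0).repeat(3,1))
E
```

```text
gripped t4.3 [0.4709 0.0574 0.165 ] F [-0.6 -2.   5.8] op 0.0252
lifted t5.0 [0.4708 0.044  0.2272] F [-0.5  0.3 -0.4] op 0.0248
 t5.0 [0.4708 0.044  0.2272] F [-0.5  0.3 -0.4] op 0.0248
```

View pics/s1.png

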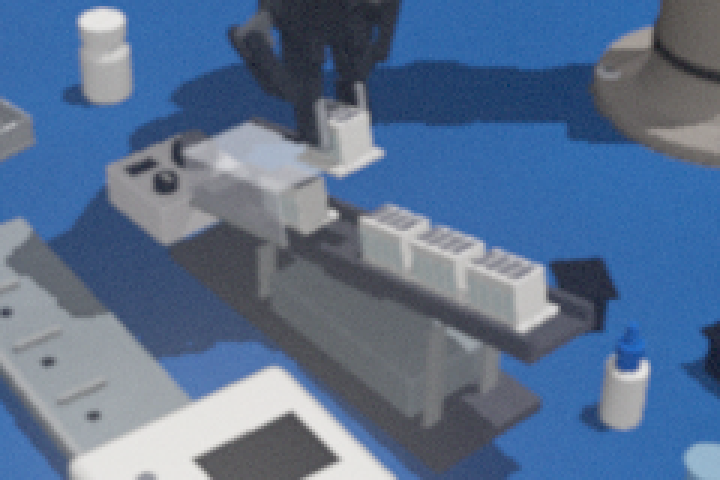

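Run:
```python
from h import *
place(4)
p,d=camera("top");cv2.imwrite("pics/t1.png",p);np.save("pics/t1.npy",d)
cv2.imwrite("pics/t1c.png",cv2.resize(p[130:290,200:430],None,fx=3.4,fy=3.4,interpolation=cv2.INTER_CUBIC))
```

```text
above t6.7 [0.6626 0.0737 0.1769] F [-0.2 -0.2  0.1] op 0.0250
down True t7.9 [0.6629 0.0737 0.1076] F [-1.4 -1.1  4.4] op 0.0244
fence True t8.3 [0.6694 0.074  0.1076] F [ 0.3 -0.3  3.4] op 0.0251
rib True t8.8 [0.6688 0.069  0.1076] F [-0.3 -0.2  2.3] op 0.0248
home vs nominal [-0.0001  0.0002  0.0006]
```

View pics/t1c.png

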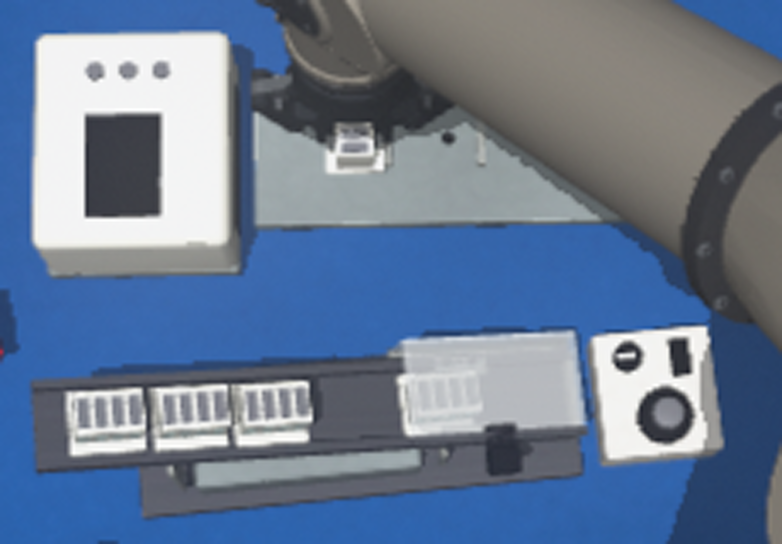

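```bash
cat >> h.py <<'E'
def seat():
    dx=RC[:,0];dy=RC[:,1]
    for d,n in((dx,"fence"),(-dy,"rib"),(dx,"fence"),(-dy,"rib")):
        p=env.get_state()["tcp_pos"];r=ml(p+d*.006,.015,sf=6);s=st(f"{n} {r}")
    return s
def release():
    s=env.get_state()
    env.grip(.042);st("released")
    ml(s["tcp_pos"]+[0,0,.085],.2)
E
python3 - <<'E'
from h import *
s=seat();print((RC.T@(s["tcp_pos"]-(bay(4)+[0,0,.068]))).round(4));release()
p,d=camera("top");cv2.imwrite("pics/t2.png",p);np.save("pics/t2.npy",d)
cv2.imwrite("pics/t2c.png",cv2.resize(p[130:290,200:430],None,fx=3.4,fy=3.4,interpolation=cv2.INTER_CUBIC))
E
```

```text
fence True t9.0 [0.6689 0.0691 0.1077] F [-1.1 -0.5  4.6] op 0.0244
rib True t9.3 [0.6689 0.0688 0.1077] F [-0.5 -0.5  2.6] op 0.0246
fence True t9.6 [0.6708 0.0691 0.1077] F [-1.3 -0.2  5.7] op 0.0249
rib True t9.9 [0.6707 0.0686 0.1078] F [0.4 0.8 2.8] op 0.0247
[ 0.0018 -0.0002  0.0008]
released t10.2 [0.6703 0.0688 0.1074] F [-0.7  0.1 -0.2] op 0.0419
```

View pics/t2c.png

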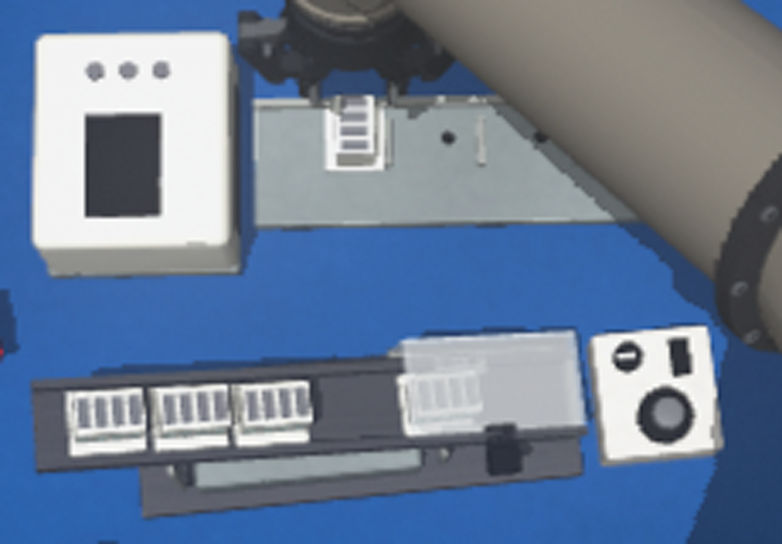

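```bash
cat >> h.py <<'E'
def push_home(b,side=.036):
    B=bay(b); z=.104; H=.19
    def P(x,y,zz): a=B+RC@np.array([x,y,0]); a[2]=zz; return a
    ml(P(-.046,0,H),.25,RBAY); env.grip(0.0,60)
    ml(P(-.046,0,z),.25); r=ml(P(-.022,0,z),.03,sf=5); s=st(f"pushx {r}")
    print("  rel",(RC.T@(s["tcp_pos"]-B)).round(4))
    ml(P(-.046,0,z),.15);ml(P(-.046,0,z+.05),.25); ml(P(-.046,0,H),.25); ml(P(0,side,H),.25)
    ml(P(0,side,z),.25); r=ml(P(0,.018,z),.03,sf=5); s=st(f"pushy {r}")
    print("  rel",(RC.T@(s["tcp_pos"]-B)).round(4))
    ml(P(0,side,z),.15);ml(P(0,side,H),.25)
E
python3 - <<'E'
from h import *
push_home(4)
E
```

```text
pushx True t12.7 [0.6384 0.0685 0.104 ] F [-0.2 -0.1  0.3] op -0.0003
  rel [-0.0304 -0.      0.065 ]
pushy True t14.9 [0.6692 0.0953 0.1055] F [0.4 2.6 2.1] op -0.0000
  rel [0.0006 0.0265 0.0665]
```

```bash
sed -i 's/ml(fromT(\[x,y,.085\]),.12)/ml(fromT([x,y,.0865]),.12)/; s/068\]   # TCP/0695]   # TCP/' h.py
python3 - <<'E'
from h import *
pick(SY[1])
p,d=camera("top");cv2.imwrite("pics/t3.png",p);np.save("pics/t3.npy",d)
cv2.imwrite("pics/t3c.png",cv2.resize(p[130:290,200:430],None,fx=3.4,fy=3.4,interpolation=cv2.INTER_CUBIC))
p,d=camera("scene");cv2.imwrite("pics/s3.png",p);np.save("pics/s3.npy",d)
cv2.imwrite("pics/s3c.png",cv2.resize(p[240:340,185:315],None,fx=6,fy=6,interpolation=cv2.INTER_CUBIC))
E
```

```text
gripped t18.3 [0.4665 0.1075 0.1772] F [-1.1 -0.8  5.8] op 0.0247
lifted t19.0 [0.4665 0.0942 0.2379] F [-0.5  0.4 -0.6] op 0.0249
```

View pics/t3c.png

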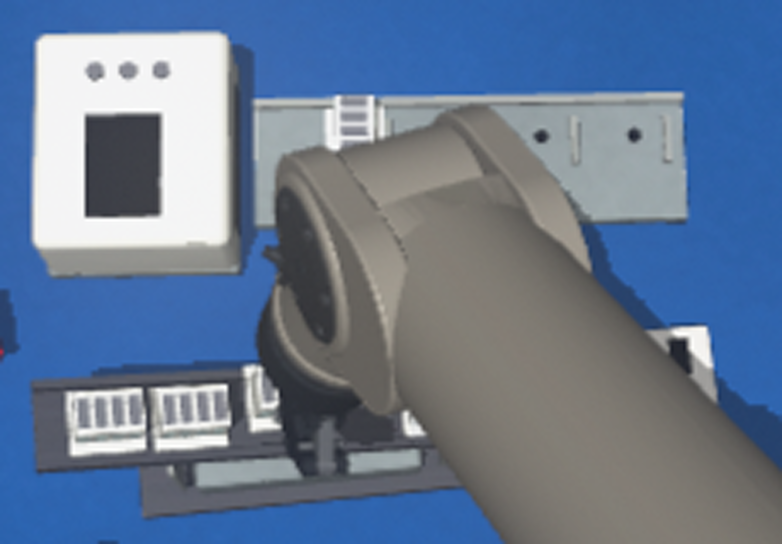

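View pics/s3c.png

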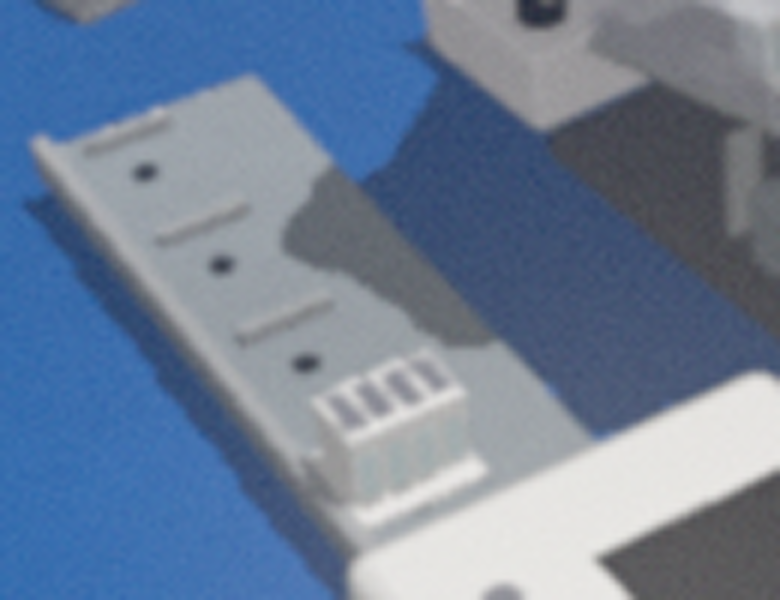

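Run:
```python
from h import *
place(1); release(); push_home(1); st()
pick(SY[2])
p,d=camera("top");cv2.imwrite("pics/t4.png",p);np.save("pics/t4.npy",d)
cv2.imwrite("pics/t4c.png",cv2.resize(p[130:290,200:430],None,fx=3.4,fy=3.4,interpolation=cv2.INTER_CUBIC))
```

```text
above t20.8 [ 0.6641 -0.1209  0.1785] F [-0.7  0.7 -0.6] op 0.0250
down True t21.9 [ 0.6644 -0.1216  0.1091] F [-1.6 -0.9  5.3] op 0.0250
fence True t22.4 [ 0.6718 -0.1215  0.1092] F [-0.6 -0.1  5.3] op 0.0248
rib True t22.8 [ 0.6718 -0.126   0.1092] F [-0.6  0.9  3.4] op 0.0249
home vs nominal [0.0014 0.0005 0.0022]
released t23.1 [ 0.6713 -0.1252  0.1086] F [-0.5 -0.9  0.1] op 0.0421
pushx True t25.6 [ 0.6401 -0.1267  0.104 ] F [ 0.8 -0.4  0.6] op -0.0002
  rel [-0.0303  0.      0.065 ]
pushy True t27.8 [ 0.671  -0.0997  0.1057] F [0.6 1.6 2.4] op -0.0002
  rel [0.0008 0.0268 0.0667]
 t28.5 [ 0.6703 -0.0909  0.191 ] F [-0.4 -0.5 -0.4] op -0.0003
gripped t31.6 [0.4623 0.157  0.1878] F [-0.3 -0.9  6.4] op 0.0247
lifted t32.2 [0.4623 0.1436 0.2485] F [ 0.3 -1.1 -0. ] op 0.0253
```

View pics/t4c.png

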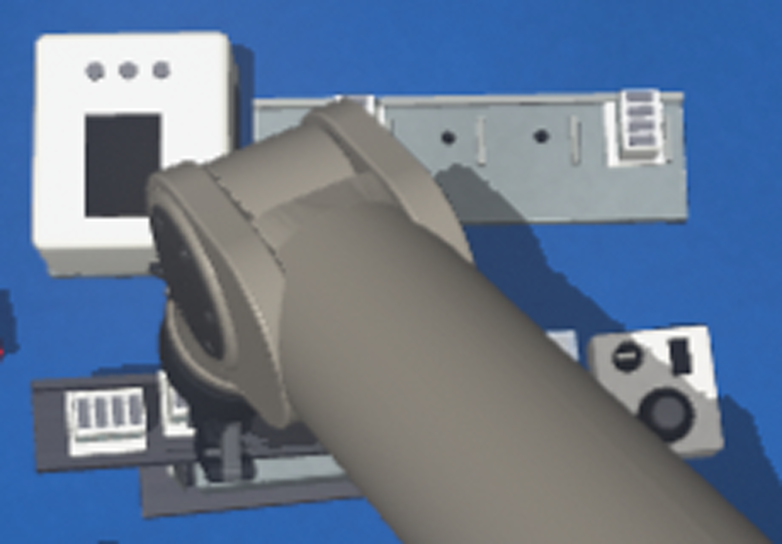

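Run:
```python
from h import *
place(2); release(); push_home(2); st()
pick(SY[3])
```

```text
above t34.0 [ 0.6636 -0.0555  0.1784] F [ 0.  -0.3 -0.5] op 0.0244
down True t35.1 [ 0.6639 -0.0562  0.1091] F [-0.6 -0.   5. ] op 0.0250
fence True t35.6 [ 0.6713 -0.0561  0.1091] F [-1.2 -0.8  6.1] op 0.0251
rib True t36.0 [ 0.6713 -0.061   0.1091] F [0.6 0.1 3.3] op 0.0248
home vs nominal [0.0015 0.0001 0.0021]
released t36.3 [ 0.6708 -0.0603  0.1086] F [-0.1  1.  -0.3] op 0.0419
pushx True t38.8 [ 0.6395 -0.0614  0.104 ] F [ 0.1  0.3 -0.2] op 0.0003
  rel [-0.0303 -0.0001  0.065 ]
pushy True t41.0 [ 0.6703 -0.0347  0.1055] F [0.3 0.5 0.7] op 0.0002
  rel [0.0007 0.0264 0.0665]
 t41.7 [ 0.6698 -0.0254  0.191 ] F [-0.6 -0.4 -0.8] op -0.0002
gripped t44.8 [0.458  0.2071 0.1985] F [-0.9 -1.5  5.8] op 0.0246
lifted t45.4 [0.4581 0.1936 0.2592] F [-1.   0.  -0.4] op 0.0249
```

Run:
```python
from h import *
place(3); release(); push_home(3,.0335); st()
env.reach([.45,-.25,.35],q(RBAY))
p,d=camera("top");cv2.imwrite("pics/t5.png",p);np.save("pics/t5.npy",d)
cv2.imwrite("pics/t5c.png",cv2.resize(p[130:290,200:430],None,fx=3.4,fy=3.4,interpolation=cv2.INTER_CUBIC))
p,d=camera("scene");cv2.imwrite("pics/s5.png",p);np.save("pics/s5.npy",d)
cv2.imwrite("pics/s5c.png",cv2.resize(p[240:340,185:315],None,fx=6,fy=6,interpolation=cv2.INTER_CUBIC))
```

```text
above t47.1 [0.663  0.0099 0.1784] F [-0.7  0.7  1.3] op 0.0245
down True t48.2 [0.6634 0.0091 0.1091] F [-1.8 -0.9  5.3] op 0.0248
fence True t48.8 [0.6708 0.0093 0.1091] F [-1.8 -0.4  5.7] op 0.0246
rib True t49.2 [0.6709 0.004  0.1091] F [ 0.1 -0.2  3.1] op 0.0247
home vs nominal [ 0.0015 -0.0002  0.0021]
released t49.5 [0.6704 0.0046 0.1086] F [-0.1 -0.1 -0.4] op 0.0417
pushx True t51.9 [0.639  0.0039 0.104 ] F [-0.   0.2 -0. ] op 0.0002
  rel [-0.0304 -0.0001  0.065 ]
pushy True t54.1 [0.67   0.0302 0.1059] F [0.5 1.6 2.1] op -0.0002
  rel [0.0008 0.026  0.0669]
 t54.8 [0.6693 0.0374 0.1909] F [-1.2 -0.2 -0.1] op 0.0001
```

View pics/t5c.png

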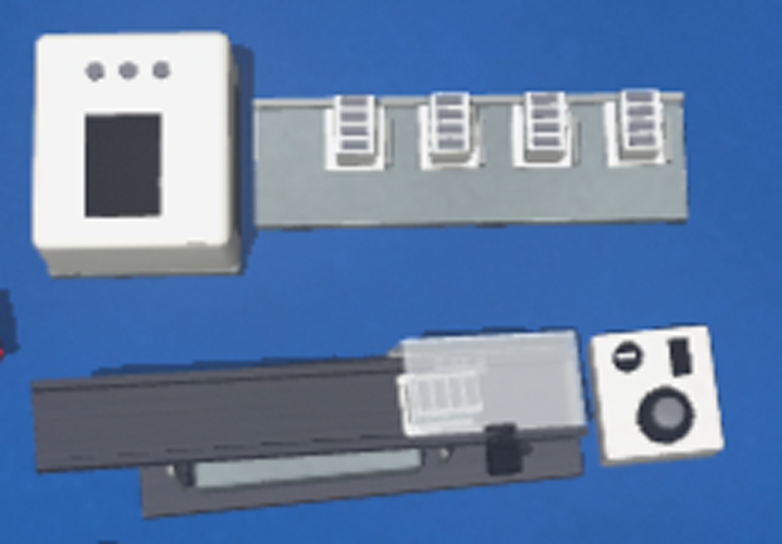

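View pics/s5c.png

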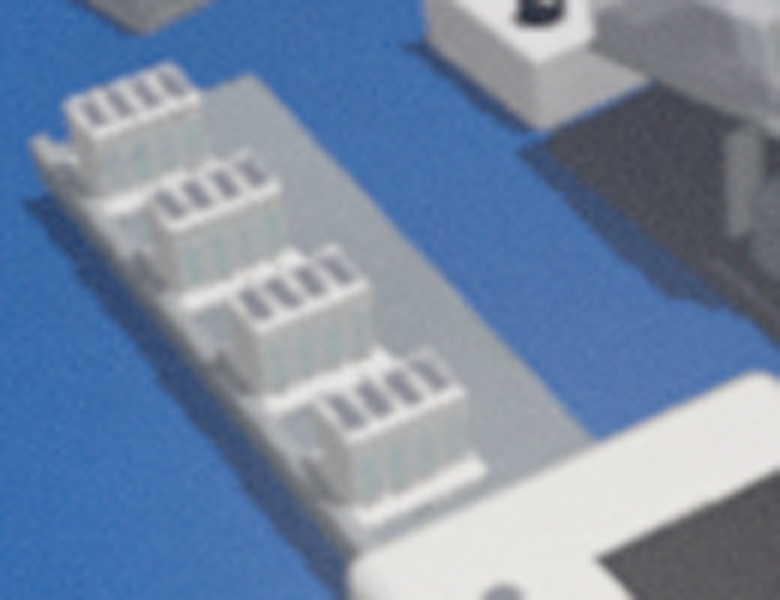

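```bash
cat > chk.py <<'E'
from h import *
import sys
def chk(f):
    d=np.load(f);P=cloud("top",d);C=P@RC
    m=(d>0)&(P[...,2]>.050)&(P[...,2]<.064)&(P[...,0]>.63)&(P[...,0]<.72)&(P[...,1]<.12)&(P[...,1]>-.18)
    n,lab,s,ce=cv2.connectedComponentsWithStats(m.astype(np.uint8))
    for i in range(1,n):
        if s[i,4]<60: continue
        k=P[lab==i];r=cv2.minAreaRect(k[:,:2].astype(np.float32)*1000)
        b=min(bayY,key=lambda b:abs(bayY[b]-r[0][1]/1000))
        print(b,(np.array(r[0])-bay(b)[:2]*1000).round(1),np.round(r[1],1),round(r[2],1),"z",np.median(k[:,2]).round(4))
    if not n: print("none")
chk(sys.argv[1])
E
python3 chk.py pics/t5.npy
python3 - <<'E'
from h import *
for a in(15,18,20,22,25,28):
    out=[]
    tab0=np.array([-.049,.008,.0455]);h=np.array([.0345,.008,.005])
    for th in np.radians([0,5,10,20,30,45,55,60,65,70]):
        r=tab0-h;v=np.array([r[0]*np.cos(th)+r[2]*np.sin(th),0,-r[0]*np.sin(th)+r[2]*np.cos(th)])
        al=np.radians(a)-th
        R=RT@toolR([0,1,0],[np.sin(al),0,-np.cos(al)])
        j=kin.inverse_kinematics(fromT(h+v)-.054*R[:,2],q(R));out.append(None if j is None else round(j[5],2))
    print(a,out)
E
```

```text
3 [ 0.4 -0. ] [23.4 42.9] 89.0 z 0.0559
2 [ 0.6 -0.3] [25.6 42.3] 89.3 z 0.0562
1 [0.1 1.1] [43.8 27.4] 2.5 z 0.0557
4 [-0.3  0. ] [23.1 41.5] 89.4 z 0.0559
15 [np.float64(0.35), np.float64(0.51), np.float64(0.65), np.float64(0.92), np.float64(1.17), np.float64(1.49), np.float64(1.69), np.float64(1.78), np.float64(1.87), np.float64(1.89)]
18 [np.float64(0.27), np.float64(0.43), np.float64(0.58), np.float64(0.85), np.float64(1.1), np.float64(1.44), np.float64(1.64), np.float64(1.73), np.float64(1.82), np.float64(1.91)]
20 [np.float64(0.21), np.float64(0.37), np.float64(0.53), np.float64(0.81), np.float64(1.06), np.float64(1.4), np.float64(1.6), np.float64(1.7), np.float64(1.79), np.float64(1.88)]
22 [None, np.float64(0.32), np.float64(0.48), np.float64(0.76), np.float64(1.02), np.float64(1.36), np.float64(1.57), np.float64(1.67), np.float64(1.76), np.float64(1.85)]
25 [None, np.float64(0.24), np.float64(0.4), np.float64(0.69), np.float64(0.95), np.float64(1.31), np.float64(1.52), np.float64(1.62), np.float64(1.71), np.float64(1.8)]
28 [None, None, np.float64(0.31), np.float64(0.62), np.float64(0.89), np.float64(1.25), np.float64(1.46), np.float64(1.56), np.float64(1.66), np.float64(1.75)]
```

```bash
cat > chk2.py <<'E'
from h import *
import sys
d=np.load(sys.argv[1]);P=cloud("top",d);C=P@RC
for b in(1,2,3,4):
    c=bay(b)@RC
    m=(d>0)&(P[...,2]>.050)&(P[...,2]<.062)&(abs(C[...,0]-c[0])<.026)&(abs(C[...,1]-c[1])<.018)
    L=[];Rr=[]
    for v in np.unique(np.where(m)[0]):
        us=np.where(m[v])[0]
        if len(us)>8: L.append(C[v,us[0],:2]);Rr.append(C[v,us[-1],:2])
    L=np.array(L);Rr=np.array(Rr);mid=(L+Rr)/2;a=np.polyfit(mid[2:-2,0],mid[2:-2,1],1)
    print(b,"n",len(L),"mean",((mid.mean(0)-c[:2])*1000).round(2),"ang deg",np.degrees(a[0]).round(2),"x ends",((mid[[0,-1],0]-c[0])*1000).round(1))
E
python3 chk2.py pics/t5.npy
python3 - <<'E'
import cv2
p=cv2.imread("pics/t5.png");cv2.imwrite("pics/t5d.png",cv2.resize(p[150:200,290:405],None,fx=6.9,fy=6.9,interpolation=cv2.INTER_NEAREST))
E
```

```text
1 n 18 mean [0.98 0.68] ang deg -0.55 x ends [ 21.1 -19.4]
2 n 18 mean [-1.    0.43] ang deg 0.18 x ends [ 18.7 -20.1]
3 n 18 mean [0.35 0.  ] ang deg -1.44 x ends [ 20.8 -19. ]
4 n 17 mean [0.24 0.05] ang deg -1.64 x ends [ 19.2 -19.2]
```

View pics/t5d.png

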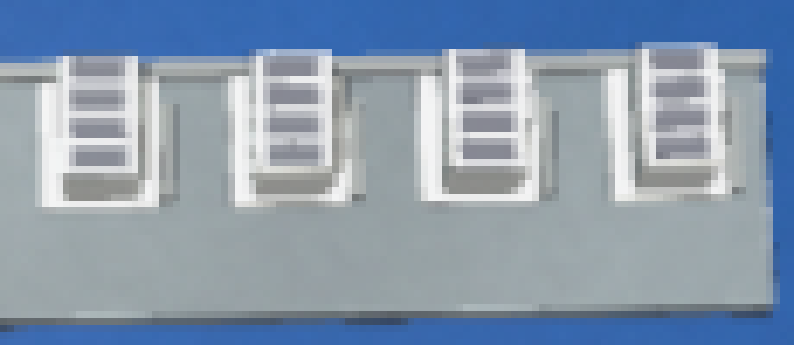

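```bash
cat >> h.py <<'E'
HG=np.array([.0345,.008,.005]);TAB=np.array([-.049,.008,.0455])
def gpose(th,a,back=0.,g=.054):
    r=TAB-HG;v=np.array([r[0]*np.cos(th)+r[2]*np.sin(th),0,-r[0]*np.sin(th)+r[2]*np.cos(th)])
    R=RT@toolR([0,1,0],[np.sin(a),0,-np.cos(a)])
    return fromT(HG+v)-(g+back)*R[:,2],R
E
python3 - <<'E'
from h import *
a0=np.radians(18)
env.grip(.045,40)
p,R=gpose(0,a0,.08);env.reach(p,q(R))
p,R=gpose(0,a0);ml(p,.08);st("at tab")
env.grip(.01,40);st("grip")
p,d=camera("scene");cv2.imwrite("pics/s6.png",cv2.resize(p[190:290,230:360],None,fx=6,fy=6,interpolation=cv2.INTER_CUBIC))
E
```

```text
at tab t59.0 [ 0.4118 -0.0334  0.1581] F [0.7 0.5 0.2] op 0.0450
grip t59.3 [ 0.4117 -0.0348  0.1581] F [-1.7 -6.   4.1] op 0.0194
```

View pics/s6.png

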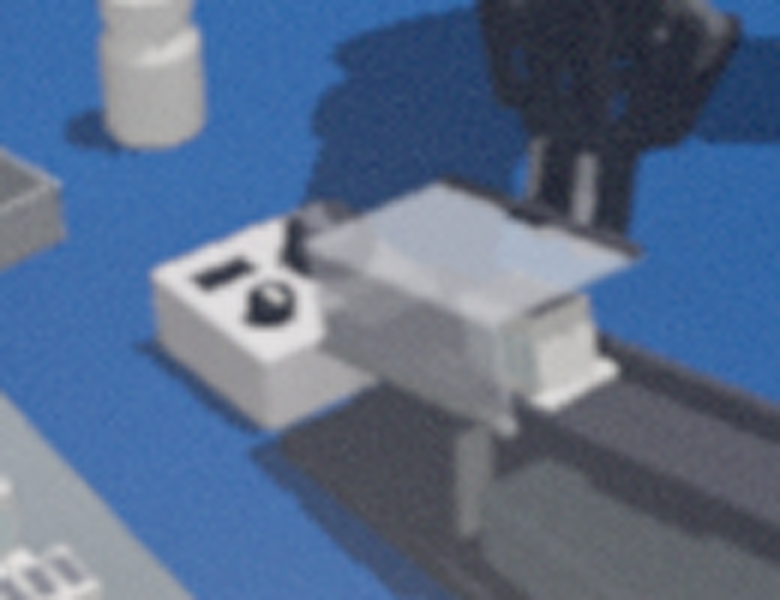

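```bash
sed -i 's/\.0345,\.008,/.0345,.0062,/;s/-\.049,\.008,/-.049,.0062,/' h.py
python3 - <<'E'
from h import *
a0=18
for k in range(5,66,6):
    p,R=gpose(np.radians(k),np.radians(a0-k));ml(p,.06,R);st(k)
p,d=camera("scene");cv2.imwrite("pics/s7.png",cv2.resize(p[190:290,230:360],None,fx=6,fy=6,interpolation=cv2.INTER_CUBIC))
E
```

```text
5 t59.7 [ 0.4201 -0.0361  0.166 ] F [-2.8  0.7  3.2] op 0.0193
11 t60.1 [ 0.4312 -0.037   0.1747] F [-3.3 -0.4  4.8] op 0.0192
17 t60.5 [ 0.4431 -0.0376  0.1824] F [-3.7 -0.8  6.1] op 0.0191
23 t60.9 [ 0.4559 -0.038   0.1889] F [-3.6 -0.3  6.8] op 0.0188
29 t61.3 [ 0.4693 -0.0379  0.1941] F [-3.7 -1.7  8.5] op 0.0191
35 t61.7 [ 0.4832 -0.0376  0.198 ] F [-2.9 -2.1  9.3] op 0.0194
41 t62.0 [ 0.4974 -0.0369  0.2004] F [-1.4 -1.2  8.8] op 0.0195
47 t62.4 [ 0.5118 -0.0359  0.2014] F [-1.5 -1.5  8.6] op 0.0191
53 t62.8 [ 0.5261 -0.0345  0.2008] F [ 0.2 -1.   8.4] op 0.0191
59 t63.2 [ 0.5402 -0.0329  0.1988] F [ 0.2 -1.6  8.8] op 0.0194
65 t63.6 [ 0.5539 -0.031   0.1953] F [ 2.6 -0.3  8. ] op 0.0190
```

View pics/s7.png

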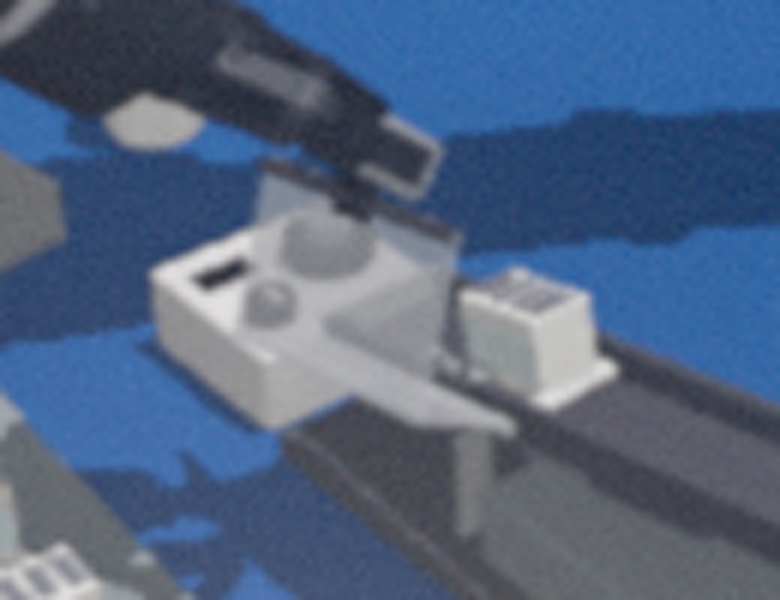

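Run:
```python
from h import *
env.grip(.045);p,R=gpose(np.radians(65),np.radians(18-65),.06);ml(p,.15);env.grip(0.,40)
R0=RT@toolR([0,1,0],[0,0,-1])
G=lambda x,z:fromT([x,.006,z+.073])
ml(G(.0,.14),.2,R0); ml(G(.0,.065),.2); 
r=ml(G(.075,.065),.06,sf=8);s=st(f"push {r}");print(toT(s["tcp_pos"]).round(4))
p,d=camera("scene");cv2.imwrite("pics/s8.png",cv2.resize(p[190:290,230:360],None,fx=6,fy=6,interpolation=cv2.INTER_CUBIC))
```

```text
push True t67.5 [ 0.5374 -0.0329  0.1966] F [-0.6 -0.1  0.8] op -0.0003
[0.0596 0.006  0.1369]
```

View pics/s8.png

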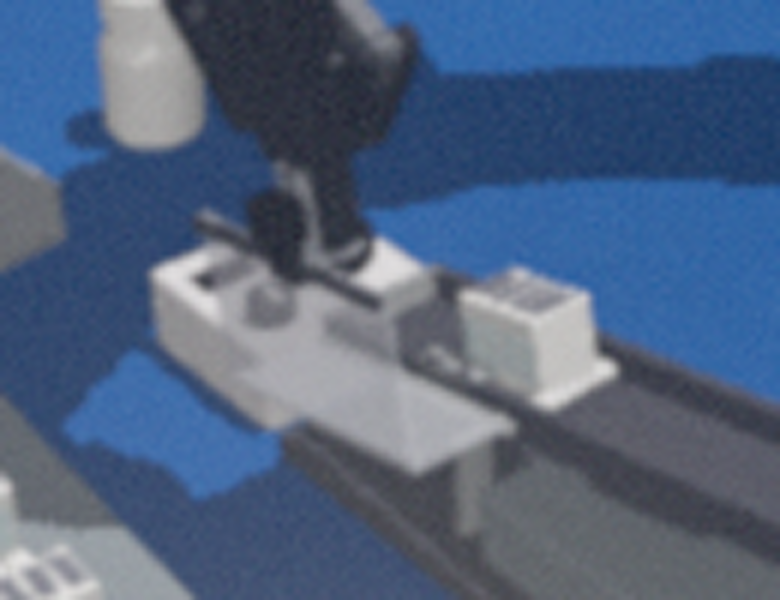

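Run:
```python
from h import *
R0=RT@toolR([0,1,0],[0,0,-1])
ml(fromT([.03,.006,.15]),.15);ml(fromT([.0,.006,.25]),.2);env.reach([.45,-.25,.35],q(RBAY))
p,d=camera("top");cv2.imwrite("pics/t9.png",p);np.save("pics/t9.npy",d)
cv2.imwrite("pics/t9c.png",cv2.resize(p[130:290,290:520],None,fx=3.4,fy=3.4,interpolation=cv2.INTER_CUBIC))
P=cloud("top",d);T=toT(P);x,y,z=[T[...,i] for i in range(3)]
m=(d>0)&(z>.029)&(z<.041)&(abs(x)<.024)&(y>.0)&(y<.1)
n,lab,s,ce=cv2.connectedComponentsWithStats(m.astype(np.uint8))
for i in range(1,n):
    if s[i,4]>60:
        k=lab==i;pts=np.stack([x[k],y[k]],-1).astype(np.float32)*1000;print(s[i],pts.mean(0),cv2.minAreaRect(pts))
t=(P[...,1]<-.19)&(P[...,1]>-.5)&(P[...,0]>.5)&(P[...,0]<.72)&(P[...,2]>.018)&(P[...,2]<.04)
n,lab,s,ce=cv2.connectedComponentsWithStats(t.astype(np.uint8));i=1+np.argmax(s[1:,4])
print("tray",s[i],cv2.minAreaRect(P[lab==i][:,:2].astype(np.float32)*1000));st()
```

```text
[321 239  21  14 230] [ 0.15643565 34.938736  ] ((0.06288528442382812, 34.469215393066406), (26.58412742614746, 42.167057037353516), 1.7572243213653564)
tray [435 177  59  52 293] ((588.9129028320312, -310.54718017578125), (100.48484802246094, 127.18040466308594), 12.562383651733398)
 t69.4 [ 0.4505 -0.2478  0.3494] F [-0.6  0.4 -0.5] op 0.0003
```

View pics/t9c.png

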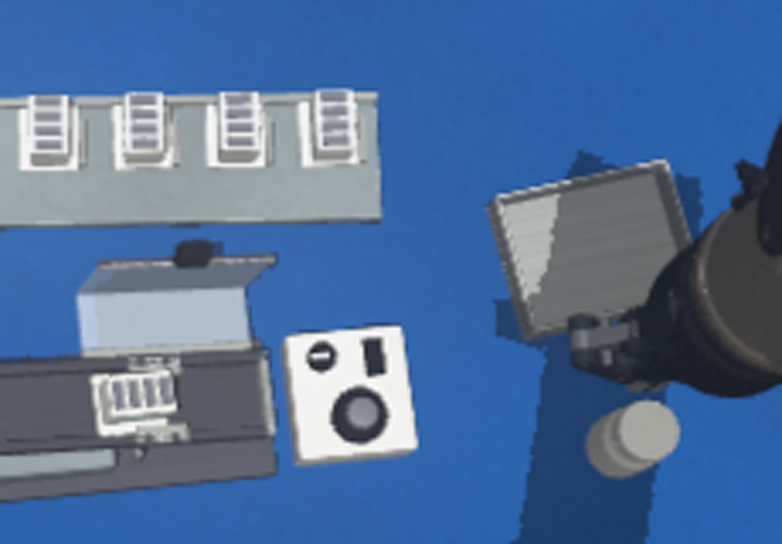

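Run:
```python
from h import *
G=lambda y,z:fromT([0,y,z])
env.grip(0.,60)
env.reach(G(-.012,.17),q(RTRK)); ml(G(-.012,.087),.12)
for y in(.01,.03,.062):
    r=ml(G(y,.087),.04,sf=20);st(f"{y} {r}")
ml(G(.055,.087),.1);ml(G(.03,.19),.2)
env.reach([.45,-.22,.38],q(RBAY))
p,d=camera("top");cv2.imwrite("pics/t10.png",p);np.save("pics/t10.npy",d)
cv2.imwrite("pics/t10c.png",cv2.resize(p[130:290,200:430],None,fx=3.4,fy=3.4,interpolation=cv2.INTER_CUBIC))
P=cloud("top",d);T=toT(P);x,y,z=[T[...,i] for i in range(3)]
m=(d>0)&(z>.029)&(z<.041)&(abs(x)<.024)&(y>.0)&(y<.18)
n,lab,s,ce=cv2.connectedComponentsWithStats(m.astype(np.uint8))
for i in range(1,n):
    if s[i,4]>60:
        k=lab==i;pts=np.stack([x[k],y[k]],-1).astype(np.float32)*1000;print(s[i],pts.mean(0),cv2.minAreaRect(pts))
```

```text
0.01 False t72.7 [ 0.4767 -0.0237  0.1487] F [ 0.4  0.4 -0.6] op 0.0000
0.03 False t73.3 [ 0.4751 -0.0042  0.1529] F [ 0.1 -0.3 -1.3] op -0.0002
0.062 False t74.3 [0.4724 0.0267 0.1595] F [ 1.  -0.1 -0.7] op -0.0002
[294 240  21  14 239] [ 1.0765871 95.31376  ] ((1.2253541946411133, 94.9778823852539), (26.340694427490234, 42.4156494140625), 0.08218051493167877)
```

View pics/t10c.png

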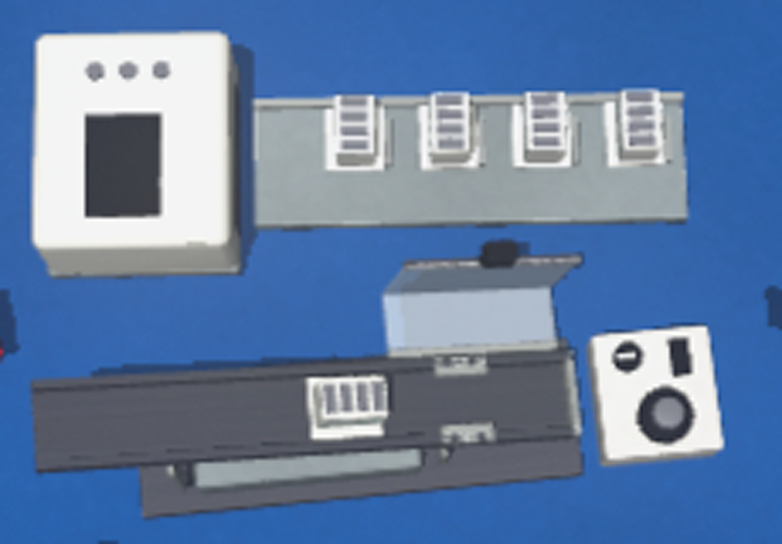

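Run:
```python
from h import *
pick(.0952,.0012)
s=env.get_state();p0=s["tcp_pos"];ml([p0[0],p0[1],.29],.2)
p,d=camera("top");cv2.imwrite("pics/t11.png",p)
P=cloud("top",d)
t=(P[...,1]<-.19)&(P[...,1]>-.5)&(P[...,0]>.5)&(P[...,0]<.72)&(P[...,2]>.018)&(P[...,2]<.04)
n,lab,s,ce=cv2.connectedComponentsWithStats(t.astype(np.uint8));i=1+np.argmax(s[1:,4])
r=cv2.minAreaRect(P[lab==i][:,:2].astype(np.float32)*1000);print("tray",s[i],r)
R=Ro.from_euler('z',np.radians(12.4)).as_matrix()@toolR([0,1,0],[0,0,-1])
c=np.array([r[0][0]/1000,r[0][1]/1000,0])
print(kin.inverse_kinematics(c+[0,0,.095],q(R)))
st("held")
```

```text
gripped t80.0 [0.4715 0.0593 0.1669] F [-1.  -1.1  6.2] op 0.0248
lifted t80.7 [0.4716 0.0462 0.2277] F [-1.   0.1 -0.1] op 0.0250
tray [435 177  63  52 400] ((588.4489135742188, -310.34515380859375), (101.54196166992188, 127.00042724609375), 11.884364128112793)
[ 0.84262275  0.79843129 -0.66061303  1.68121305  0.6081884   0.87756775
  1.71433743]
held t81.2 [0.4709 0.0462 0.2889] F [-0.2  0.5 -1.4] op 0.0247
```

View pics/t11.png

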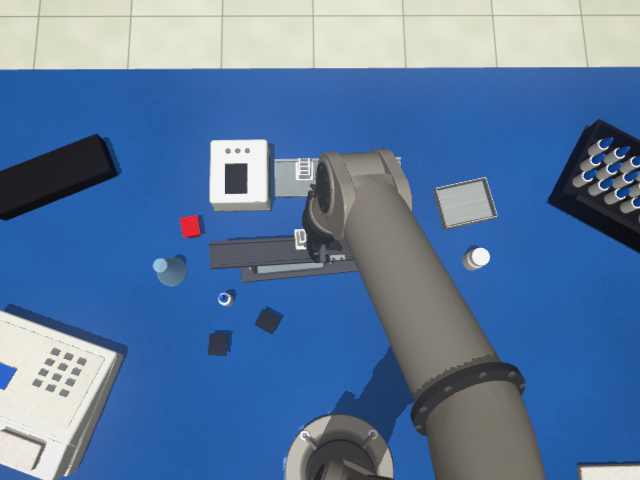

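Run:
```python
from h import *
R=Ro.from_euler('z',np.radians(12.2)).as_matrix()@toolR([0,1,0],[0,0,-1])
c=np.array([.5885,-.3104,0])
ml(c+[0,0,.25],.2,R);st("over")
ml(c+[0,0,.105],.15);r=ml(c+[0,0,.086],.02,sf=4);s=st(f"down {r}")
env.grip(.042);st("rel");ml(s["tcp_pos"]+[0,0,.15],.2)
env.reach([.45,-.0,.36],q(RBAY))
p,d=camera("top");cv2.imwrite("pics/t12.png",p);np.save("pics/t12.npy",d)
cv2.imwrite("pics/t12c.png",cv2.resize(p[130:290,290:520],None,fx=3.4,fy=3.4,interpolation=cv2.INTER_CUBIC))
```

```text
over t83.3 [ 0.5885 -0.3096  0.2499] F [ 0.5  1.4 -0. ] op 0.0248
down True t85.1 [ 0.5883 -0.3104  0.0901] F [-1.1  0.4  4.9] op 0.0243
rel t85.4 [ 0.5876 -0.3102  0.0891] F [0.9 0.3 0.5] op 0.0422
```

View pics/t12c.png

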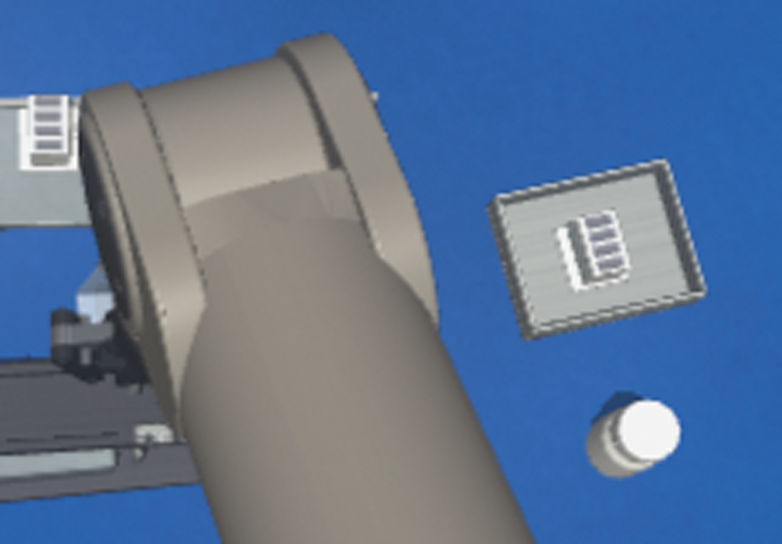

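Run:
```python
from h import *
R0=RT@toolR([0,1,0],[0,0,-1])
G=lambda x,z:fromT([x,.006,z+.073])
env.grip(0.,40)
env.reach(G(.108,.16),q(R0)); ml(G(.108,.068),.15)
for x in(.08,.05,.02):
    r=ml(G(x,.068),.06,sf=15);st(f"{x} {r}")
    if r:break
p,d=camera("scene");cv2.imwrite("pics/s13.png",cv2.resize(p[190:290,230:360],None,fx=6,fy=6,interpolation=cv2.INTER_CUBIC))
```

```text
0.08 False t90.2 [ 0.5573 -0.0323  0.2006] F [-0.   0.9 -0. ] op -0.0001
0.05 False t90.9 [ 0.5272 -0.0348  0.2004] F [-0.2  0.8  0.2] op -0.0004
0.02 False t91.5 [ 0.4977 -0.0373  0.2006] F [-0.5 -0.  -0.4] op 0.0001
```

View pics/s13.png

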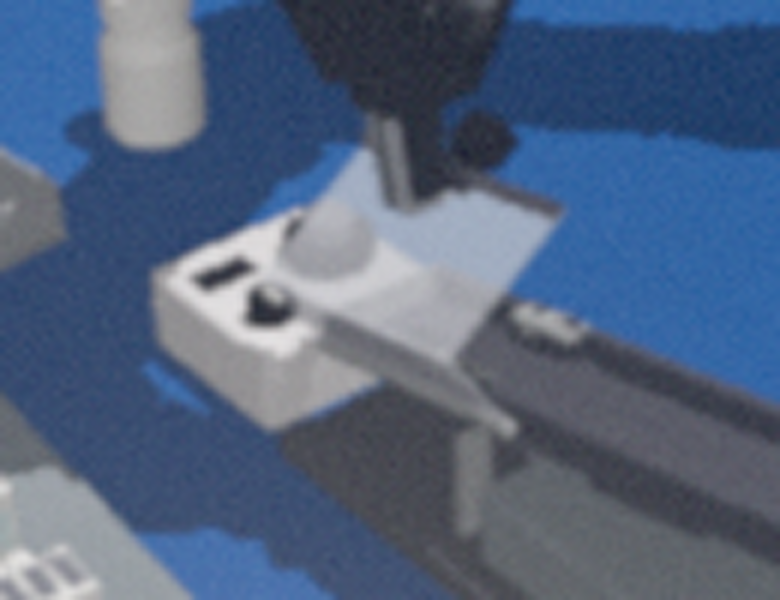

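```bash
python3 - <<'E'
from h import *
G=lambda x,z:fromT([x,.006,z+.073])
ml(G(.03,.13),.15);ml(G(-.018,.13),.15)
r=ml(G(-.025,.043),.05,sf=12);s=st(f"roof {r}");print(toT(s["tcp_pos"]).round(4))
ml(G(-.025,.08),.15);ml(G(-.047,.08),.15)
r=ml(G(-.047,.046),.03,sf=10);s=st(f"tab {r}");print(toT(s["tcp_pos"]).round(4))
ml(G(-.047,.12),.15);env.reach([.45,-.25,.35],q(RBAY))
p,d=camera("scene");cv2.imwrite("pics/s14.png",cv2.resize(p[190:290,230:360],None,fx=6,fy=6,interpolation=cv2.INTER_CUBIC))
p,d=camera("top");cv2.imwrite("pics/t14.png",p);np.save("pics/t14.npy",d)
T=toT(cloud("top",d));x,y,z=[T[...,i] for i in range(3)]
for a,b in((-.028,-.01),(-.01,.01),(.01,.03)):
    k=(d>0)&(x>a)&(x<b)&(y>-.045)&(y<.055)&(z>.02);print("roof z",np.median(z[k]).round(4))
k=(d>0)&(abs(x+.047)<.004)&(abs(y-.006)<.005);print("tab z",np.median(z[k]))
E
python3 chk2.py pics/t14.npy
```

```text
roof True t93.6 [ 0.4542 -0.0454  0.2213] F [-7.8 -1.4 10.3] op -0.0003
[-0.0243  0.0059  0.1621]
tab True t94.7 [ 0.4293 -0.0427  0.199 ] F [-1.1  0.4  1.1] op -0.0001
[-0.0489  0.0059  0.1393]
roof z 0.064
roof z 0.0567
roof z 0.0511
tab z -0.05532437435222318
1 n 18 mean [0.79 0.9 ] ang deg 0.51 x ends [ 22.1 -19.9]
2 n 17 mean [0.24 0.36] ang deg -0.12 x ends [ 20.2 -18.5]
3 n 18 mean [0.28 0.08] ang deg -1.26 x ends [ 20.4 -20.1]
4 n 18 mean [-1.02 -0.05] ang deg -0.33 x ends [ 19.5 -20.1]
```

View pics/s14.png

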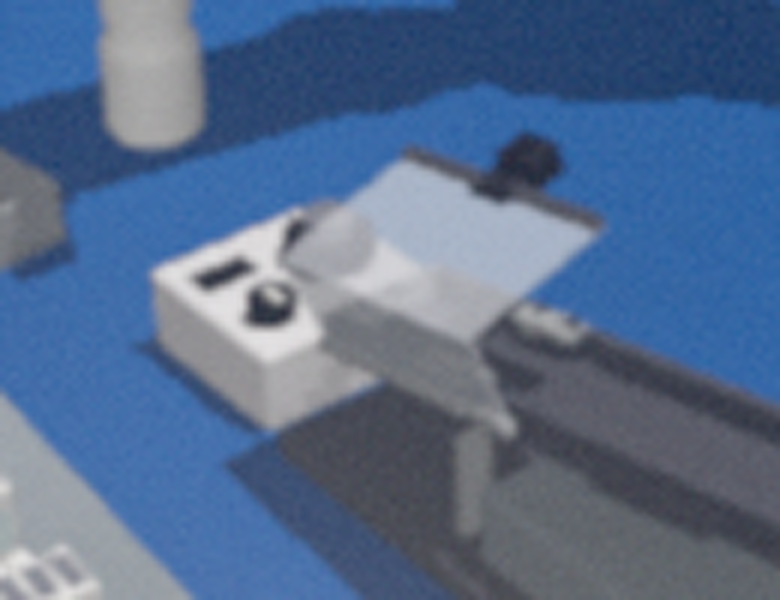

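Run:
```python
from h import *
R0=RT@toolR([0,1,0],[0,0,-1])
G=lambda x,z:fromT([x,.006,z+.073])
env.reach(G(-.035,.12),q(R0))
r=ml(G(-.040,.060),.03,sf=20);s=st(f"tab {r}");print(toT(s["tcp_pos"]).round(4))
r=ml(G(-.045,.045),.02,sf=14);s=st(f"tab {r}");print(toT(s["tcp_pos"]).round(4))
p,d=camera("scene");cv2.imwrite("pics/s15.png",cv2.resize(p[190:290,230:360],None,fx=6,fy=6,interpolation=cv2.INTER_CUBIC))
```

```text
tab False t99.3 [ 0.4382 -0.0406  0.1929] F [-0.9 -0.5 -0.4] op 0.0004
[-0.0398  0.006   0.1331]
tab True t99.8 [ 0.4355 -0.0393  0.1858] F [-2.8 -3.2 11.9] op -0.0001
[-0.0424  0.006   0.1259]
```

View pics/s15.png

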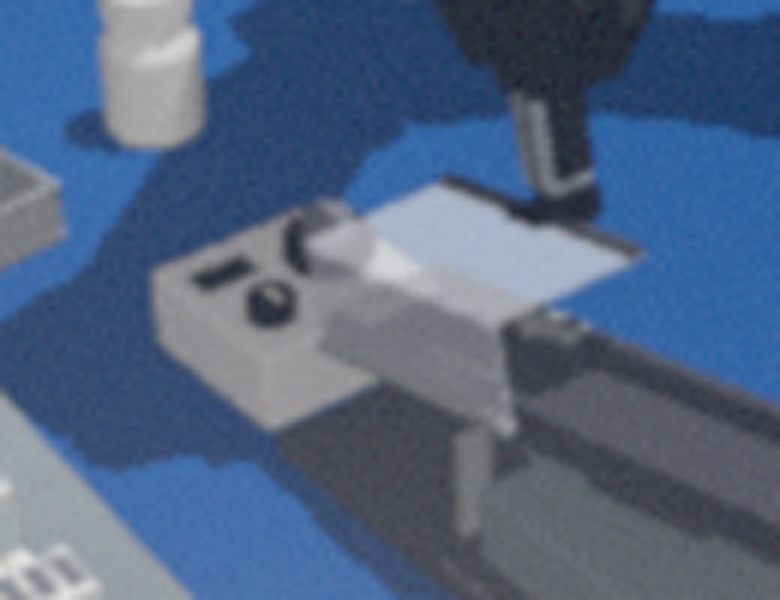

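Run:
```python
from h import *
G=lambda x,z:fromT([x,.006,z+.073])
r=ml(G(-.045,.046),.02,sf=18);s=st(f"tab {r}");print(toT(s["tcp_pos"]).round(4))
ml(G(-.045,.10),.15);env.reach([.45,-.25,.35],q(RBAY))
p,d=camera("top");cv2.imwrite("pics/t16.png",p);np.save("pics/t16.npy",d)
cv2.imwrite("pics/t16c.png",cv2.resize(p[130:290,290:520],None,fx=3.4,fy=3.4,interpolation=cv2.INTER_CUBIC))
P=cloud("top",d);T=toT(P);x,y,z=[T[...,i] for i in range(3)]
for a,b in((-.028,-.01),(-.01,.01),(.01,.03)):
    k=(d>0)&(x>a)&(x<b)&(y>-.045)&(y<.055)&(z>.02);print("roof z",np.median(z[k]).round(4))
k=(d>0)&(abs(x+.047)<.004)&(abs(y-.006)<.005);print("tab z",np.median(z[k]))
b=ray("top",396.3,250.6,.057)[0];print("button",b)
rr=np.hypot(P[...,0]-b[0],P[...,1]-b[1])
print("btn z",np.median(P[...,2][rr<.008]),"collar",np.median(P[...,2][(rr>.014)&(rr<.017)]))
gm=(p.max(2)>95)&(p.max(2)<175)&(rr<.016);print(P[gm][:,:2].mean(0),gm.sum(),np.argwhere(gm).mean(0))
```

```text
tab True t100.0 [ 0.4355 -0.0393  0.1858] F [-3.7 -3.4 15. ] op -0.0001
[-0.0423  0.006   0.1258]
roof z 0.0453
roof z 0.0452
roof z 0.0454
tab z -0.04967456448053031
button [ 0.46843368 -0.13582667  0.057     ]
btn z 0.05723056519691166 collar 0.047787300759397765
[ 0.46773819 -0.13518628] 68 [250.94117647 396.        ]
```

View pics/t16c.png

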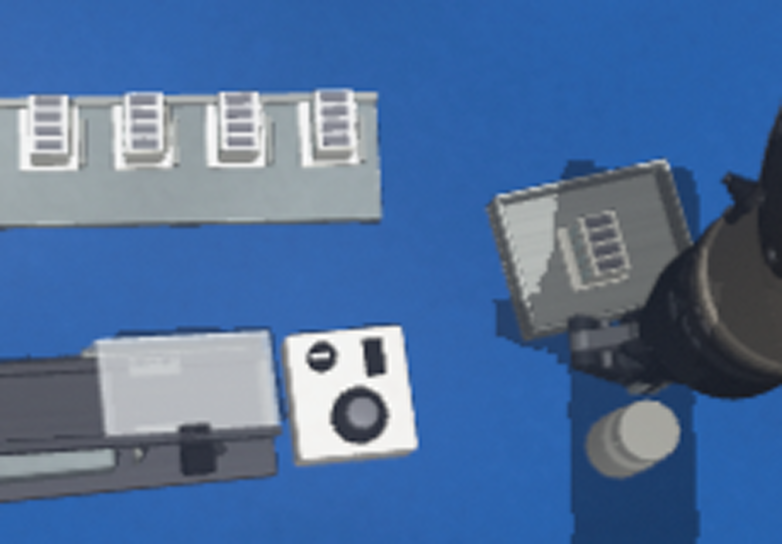

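```bash
python3 - <<'E'
from h import *
b=np.array([.4682,-.1356,0])
env.grip(0.,40)
env.reach(b+[0,0,.2],q(RBAY));ml(b+[0,0,.135],.1)
r=ml(b+[0,0,.120],.015,sf=15);st(f"press {r}");env.dwell(.3);st("hold")
ml(b+[0,0,.16],.08);env.reach([.45,-.25,.35],q(RBAY))
p,d=camera("top");np.save("pics/t17.npy",d);cv2.imwrite("pics/t17.png",p)
T=toT(cloud("top",d));x,y,z=[T[...,i] for i in range(3)]
k=(d>0)&(abs(x)<.028)&(y>-.045)&(y<.055)&(z>.02);print("roof z",np.median(z[k]).round(4))
E
python3 chk2.py pics/t17.npy
```

```text
press True t104.1 [ 0.4684 -0.1356  0.1246] F [-2.7 -0.3 11.1] op -0.0004
hold t104.4 [ 0.4684 -0.1356  0.1246] F [-1.7 -0.4 10.5] op -0.0002
roof z 0.0453
1 n 18 mean [0.78 0.98] ang deg 0.38 x ends [ 19.9 -19.3]
2 n 18 mean [-0.75  0.43] ang deg 0.02 x ends [ 20.3 -20.9]
3 n 18 mean [0.38 0.01] ang deg -1.62 x ends [ 22.3 -19.7]
4 n 17 mean [ 0.14 -0.01] ang deg -0.92 x ends [ 18.9 -20.2]
```

View pics/t17.png

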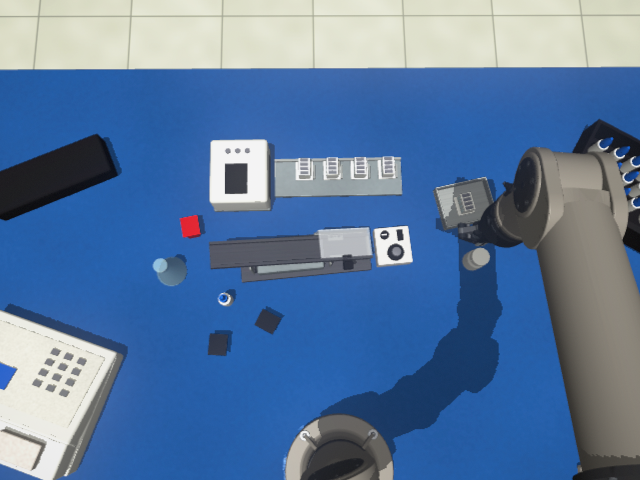

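```bash
python3 -c "
from h import *
st();print(job.job_done());st()"
```

```text
t105.9 [ 0.4495 -0.249   0.3483] F [ 0.6  0.8 -0.5] op -0.0004
the job is handed in; nothing more can be done
None
the job is handed in; nothing more can be done
```

The job is done and handed in at about 106 s of the 210 s allowed.

- **Waiting strips:** All four were present, and each went into a bay of its own, standing. I pushed each one with closed fingers against the fence and the rib until the force stop tripped. The last depth check put them within about 1 mm of the expected bay positions, with angles under 2°, which is within camera noise. Bay 1 read the worst, about 1 mm in +y, even after its push against the rib, so I left it.
- **Jammed strip:** I swung the guard fully open, pushed the strip up the track to about 95 mm (57 mm clears the keepers) and set it down standing in the reject tray. The tray had been knocked a few centimetres, so I located it again first.
- **Guard:** My first try at closing it stopped early on the force limit, leaving it roughly 20° open, so I pressed the tab again. The roof then read 45.3 mm above the track floor, the same as at the start.
- **Reset button:** I pressed it last, about 5.4 mm by camera height against its 5 mm of travel, with 11 N.
- **Other objects:** I did not touch the bottles, the flask or the look-alikes. I saw no sign of the grip slackening.

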